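# Stack two clay tiles to dry with spacer sticks and a weight

### The arm

A 6-joint arm with a two-finger parallel gripper is mounted at the origin on the work surface. World frame = base frame: x ahead of the robot, y to its left, z up, the work surface at z = 0. Lengths are in m, angles in rad, forces in N, time in s.
With the tool pointing down it reaches from about 0.35 to 0.975 m from the base axis. Payload 4.9 kg.
Tool frame: the origin (TCP) lies on the centre line of the jaws, within the pads' length; the fingertips stand manip.tip_reach ahead of it and the grasp point (between the pads) is the TCP (manip.tip_reach is the distance from the TCP to the fingertips, in m); z points along the fingers, y is the line along which they close (so a half turn about z gives the same grasp; the last joint's range is limited). The gripper opens to 85 mm and grips with 20 to 120 N. Pads are 22 mm wide; open, the fingers measure 114 mm over their backs; the gripper's body (76 mm by 85 mm) begins 54 mm behind the grasp point. The pads swing forward as they close: fully open they stand 13 mm farther back than shut.
Start: joints at [-0.119, 0.053, 1.613, -0, 1.476, -0.119], TCP at [0.625, 0, 0.211] pointing down, gripper open.
Joint ranges: [-3.01, 3.01], [-1.01, 2.22], [0.06, 2.58], [-1.02, 4.17], [0.09, 2.62], [-3.14, 3.14]. Speed limits (rad/s): [2.57, 2.57, 3.14, 3.14, 3.14, 3.14].

### API

Orientations are given as a unit quaternion [w, x, y, z].
In Python, from plant import manip gives the robot as it stands. The module is installed in compiled form; this text tells all that it offers.
- The arm moves only by the tool move_arm, never from a script. Its argument "rows" is a list of rows, each a list of 7 numbers: the shift along the tool's x, y, z in cm, then the turn, a rotation vector about the tool's x, y, z in degrees, then the opening, from -1 (shut) to 1 (fully open). In form: [[tx, ty, tz, ax, ay, az, jaw], ...]. A call has 1 to 20 rows; each row shifts and turns the commanded pose from where the row before left it, along the tool's axes as they then stand; what a row does not reach is not made up. A row lasts 1/12 s, in which the tool goes at most 41.7 mm and 7.16 degrees, less where a joint would pass 70% of its speed; a pose out of reach is approached as far as the arm can. A call is refused whole if a number of a shift passes 4.17 or a number of a turn 7.16, either way. A call with a gripper value outside its range is refused whole. The fingers move at their own pace and stop on an object; the grip force is fixed at half the most. Time passes only in rows, so rows that do not move let the fingers close. It gives the time, the measured TCP pose, the force, the opening and the grip force at its end, in the units of the state.
- manip.state(): the state, without advancing time (a new reading comes with each control period).
- manip.grab_frame(name): name is "scene" or "side" or "wrist"; returns a dict with "img" (400x640x3 uint8, blue, green, red), "mtx" (3x3 intrinsics, pixels), "R" (3x3) and "t" (3): a world point X has camera coordinates R X + t. Camera axes: x right, y down, z forward; pixel columns grow to the right and rows downward; lengths in m; the calibration is good to about 2 mm. A picture is of the moment at which its call begins. There is no depth.
- manip.job_done(): hands the job in; it is judged then, once.
The state is a dict: "time": time; "joint_pos": joint angles; "joint_vel": joint speeds; "joint_efforts": joint torques, N m; "tool_pos": TCP position; "tool_rot": TCP orientation; "contact_force": force on the tool from outside, world axes, zero at the start; "ft_torque": the same for the moment, N m; "gripper_width": opening from 0.0 (shut) to 1.0 (fully open); "grasp_force": force on a finger pad.
Only numpy, scipy, OpenCV 4.12 (cv2) and the standard library are available. Lean on these libraries where they do the work, as an engineer would, in place of code of your own. Each camera call takes 0.05 s, during which the arm holds its last target. There are 200 camera calls.

### The job

Build the drying stack in the middle of the white plaster bat: first the terracotta tile flat and lengthwise along the bat, then the two spacer sticks crosswise on it, centred across its width, one about 25 mm in from each end, then the blue tile on the sticks exactly over the terracotta one, and last the steel weight standing upright on the middle of the blue tile. Set each piece down rather than dropping it, and leave the glaze jar, the brush pot and the spatula where they are.

Things in the scene. Friction and masses are not known exactly. Their poses are not given: they have to be found in the camera images.
- plaster_bat: fixed plaster drying bat, an off-white flat slab 170 x 100 x 12 mm on the table. Origin at the centre of its underside, so its top face is 12 mm above; x along its 170 mm length, y along its 100 mm width, z up; its ends are alike.
- red_tile: terracotta (orange-brown) clay tile, a flat rigid bar 140 x 56 x 12 mm, about 190 g, loose, lying flat on the table at the start. Origin at the centre of its underside; x along its 140 mm length, y along its 56 mm width, z up; the two ends and two faces are alike.
- blue_tile: blue clay tile, a flat rigid bar 140 x 56 x 12 mm, about 190 g, loose, lying flat on the table at the start. Origin at the centre of its underside; x along its 140 mm length, y along its 56 mm width, z up; the two ends and two faces are alike.
- pale_stick: spacer stick, pale bare wood, 90 mm long with a 14 x 14 mm square section, 20 g, loose, lying on the table at the start. Origin at the centre of the stick (7 mm above what it lies on); x along its length, z up; either end may face either way. The two sticks are interchangeable.
- green_stick: spacer stick, painted green, 90 mm long with a 14 x 14 mm square section, 20 g, loose, lying on the table at the start. Origin at the centre of the stick (7 mm above what it lies on); x along its length, z up; either end may face either way. The two sticks are interchangeable.
- weight: dark steel cylinder with a brass-coloured disc inlaid on top: 44 mm diameter, 45 mm high, about 450 g, loose, standing upright. Origin at the centre of its underside, z up its axis.
- glaze_jar: bystander, not to be moved: loose closed jar with a red cap, 60 mm diameter, 62 mm high, standing to one side. Origin at the centre of its underside, z up.
- brush_pot: bystander, not to be moved: loose white pot, 68 mm diameter and 80 mm high, holding brushes that reach 155 mm high and lean outward, standing to one side. Origin at the centre of its underside, z up.
- spatula: bystander, not to be moved: loose spatula 200 mm long with a 65 mm wide steel blade and a wooden handle, lying flat on the table beyond the work. Origin under its middle, x along its length towards the blade.

How it is judged:
By the outcome, as a careful person would: the job done as asked, in the order asked, and still so for the second after the job is handed in, with the robot touching nothing.
It also fails if it takes over 136 s, if anything falls off the work surface, if the arm or the gripper's body presses on something with over 40 N, if the wrist force passes 120 N, or if a joint passes its speed limit or range.

## Working session

There is one attempt and no reset: what is moved stays moved. The work goes in short steps, Python scripts to look and compute and a tool call to move; the robot and the scene stay as the last step left them, time stands still between calls to the robot, and variables do not carry over. Pictures are saved under pics/ and viewed, at most 14 in all, crops included, and the job is handed in when it is done.

Besides the shell and the picture viewer there is one more tool, called after "Emit:" by a JSON object that holds its "method" and its "body", one argument or row to a line. move_arm: Moves the arm, as the interface text tells. Its arguments: {"type":"object","properties":{"rows":{"type":"array","items":{"type":"array","items":{"type":"number"}}}},"required":["rows"]}

```bash
mkdir -p pics
cat > h.py <<'E'
import numpy as np, cv2
from plant import manip
E
python3 - <<'E'
from h import *
s=manip.state(); print(s, manip.tip_reach)
for n in("scene","side","wrist"):
    f=manip.grab_frame(n); cv2.imwrite(f"pics/{n}0.png",f["img"]); np.savez(f"{n}0.npz",**f)
    print(n,f["mtx"].round(1).tolist(),(-f["R"].T@f["t"]).round(3),f["R"].round(2).tolist())
E
```

```text
{'time': 0.0, 'joint_pos': array([-1.18990182e-01,  5.33638589e-02,  1.61428781e+00, -2.07236432e-05,
        1.47598858e+00, -1.19028024e-01]), 'joint_vel': array([-8.16093361e-04,  4.82417505e-04,  8.68939359e-05, -1.45566316e-03,
       -1.16259052e-03,  2.67624980e-04]), 'joint_efforts': array([ 2.70554956e-04, -3.93670499e+01, -3.70175600e+01, -1.62778279e-04,
        6.93513779e-03, -6.06393527e-06]), 'tool_pos': array([6.24340315e-01, 7.91877706e-05, 2.09562415e-01]), 'tool_rot': array([-7.98389530e-04,  7.07092330e-01,  7.07120491e-01, -6.40969853e-04]), 'contact_force': array([ 0.35305642, -0.11002438, -0.26506886]), 'ft_torque': array([ 0.01218749, -0.02568613, -0.02103952]), 'grasp_force': 0.0, 'gripper_width': 0.998544141940744} 0.019
scene [[390.0, 0.0, 325.3], [0.0, 390.0, 196.3], [0.0, 0.0, 1.0]] [ 1.197 -0.033  1.017] [[0.04, 1.0, -0.0], [0.86, -0.04, -0.52], [-0.52, 0.02, -0.86]]
side [[402.6, 0.0, 324.0], [0.0, 402.6, 198.1], [0.0, 0.0, 1.0]] [ 0.322 -0.772  0.772] [[0.92, -0.39, -0.02], [-0.27, -0.6, -0.75], [0.28, 0.7, -0.66]]
wrist [[310.7, 0.0, 323.5], [0.0, 310.7, 194.6], [0.0, 0.0, 1.0]] [0.624 0.072 0.374] [[1.0, 0.0, -0.0], [0.0, -0.96, 0.28], [-0.0, -0.28, -0.96]]
```

View pictures.

View pics/scene0.png

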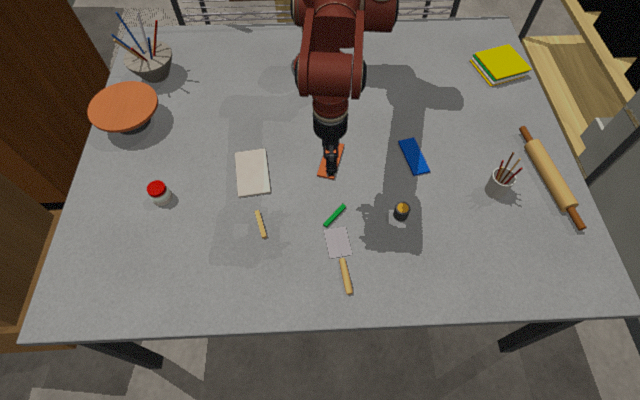

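View pics/side0.png

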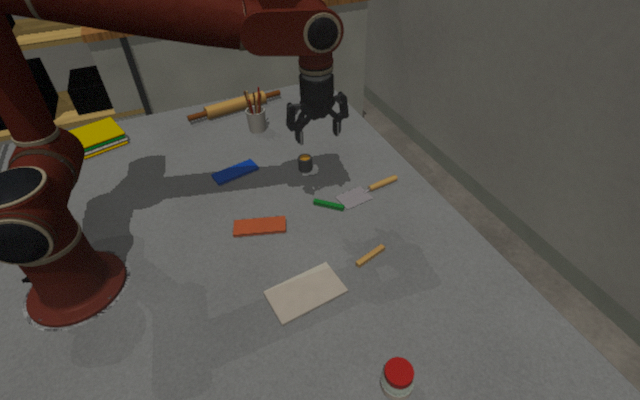

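View pics/wrist0.png

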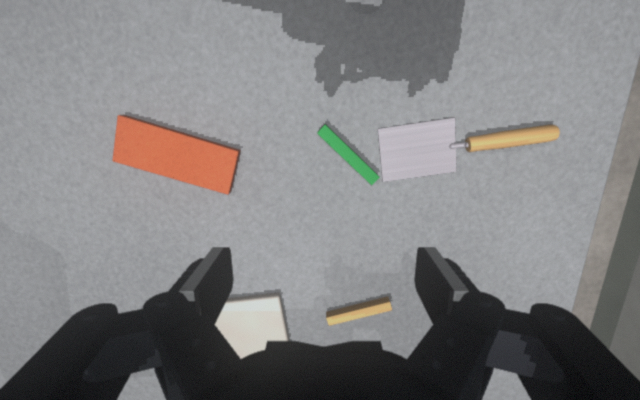

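```bash
cat >> h.py <<'E'
from scipy.spatial.transform import Rotation as Ro
HSV={"red":((3,140,90),(14,255,255)),"blue":((105,140,50),(125,255,255)),"green":((50,120,50),(80,255,255)),
 "wood":((14,70,110),(26,255,255)),"bat":((5,8,150),(30,50,255)),"brass":((14,90,70),(30,255,255))}
def ray(f,uv):
    uv=np.atleast_2d(np.asarray(uv,float)); d=np.c_[(uv-f["mtx"][:2,2])/np.diag(f["mtx"])[:2],np.ones(len(uv))]
    d=d@f["R"]; return -f["R"].T@f["t"], d/np.linalg.norm(d,axis=1)[:,None]
def plane(f,uv,z):
    c,d=ray(f,uv); return c+d*((z-c[2])/d[:,2])[:,None]
def tri(obs):
    "least-squares point of rays [(frame,uv),..] -> point, miss"
    A=0;b=0;P=[]
    for f,uv in obs:
        c,d=ray(f,uv); M=np.eye(3)-np.outer(d[0],d[0]); A=A+M; b=b+M@c; P.append((c,M))
    X=np.linalg.solve(A,b); return X,max(np.linalg.norm(M@(X-c)) for c,M in P)
def blobs(f,col,roi=None,amin=30):
    m=cv2.inRange(cv2.cvtColor(f["img"],cv2.COLOR_BGR2HSV),*map(np.array,HSV[col]))
    if roi: k=np.zeros_like(m); x0,y0,x1,y1=roi; k[y0:y1,x0:x1]=255; m&=k
    m=cv2.morphologyEx(m,cv2.MORPH_CLOSE,np.ones((3,3)))
    c=[k for k in cv2.findContours(m,cv2.RETR_EXTERNAL,cv2.CHAIN_APPROX_NONE)[0] if cv2.contourArea(k)>amin]
    return sorted(c,key=cv2.contourArea,reverse=True)
def rect(f,cnt,z):
    "contour cast on plane z -> centre, (long,short) mm, long-axis angle deg in world"
    p=plane(f,cnt[:,0,:],z)[:,:2]; (cx,cy),(w,h),a=cv2.minAreaRect((p*1000).astype(np.float32))
    if w<h: w,h,a=h,w,a+90
    return np.array([cx,cy]).round(1),(round(w,1),round(h,1)),round((a+90)%180-90,1)
def shot(n,k):
    f=manip.grab_frame(n); cv2.imwrite(f"pics/{n}{k}.png",f["img"]); np.savez(f"{n}{k}.npz",**f); return f
def load(n,k): return dict(np.load(f"{n}{k}.npz"))
E
python3 - <<'E'
from h import *
roi={"scene":(190,120,450,245),"side":(190,140,420,330),"wrist":(0,90,640,400)}
zt={"red":.012,"blue":.012,"green":.014,"wood":.014,"bat":.012,"brass":.045}
for c in HSV:
    for n in roi:
        f=load(n,0)
        for b in blobs(f,c,roi[n],15)[:2]:
            print(c,n,cv2.boundingRect(b),cv2.contourArea(b),*rect(f,b,zt[c]))
E
```

```text
red scene (317, 156, 17, 23) 119.0 [491.6 -15.5] (90.4, 43.8) 18.3
red scene (333, 144, 11, 21) 66.0 [433.  34.] (82.9, 27.2) -17.1
red side (233, 216, 53, 21) 756.0 [448.9   6.4] (137.6, 60.9) -17.0
red wrist (114, 116, 124, 77) 5259.0 [449.6  12.6] (138.4, 54.3) -17.1
blue scene (398, 138, 32, 38) 581.5 [454.  278.8] (142.2, 57.9) 12.5
blue side (212, 159, 46, 26) 469.5 [446.6 272. ] (138.9, 63.7) 12.8
green scene (324, 204, 22, 23) 113.0 [658.7  13.4] (89.3, 13.2) -44.2
green side (314, 199, 30, 12) 128.5 [649.6   7.9] (89.2, 22.0) -43.8
green wrist (318, 125, 60, 59) 739.0 [652.2  13.9] (88.3, 12.4) -43.3
wood scene (255, 210, 12, 28) 109.0 [ 675.4 -202.1] (90.7, 14.2) 16.1
wood scene (397, 202, 11, 11) 77.0 [643.1 214.1] (32.4, 30.4) 34.7
wood side (356, 244, 29, 21) 146.0 [ 671.6 -203.7] (90.4, 15.3) 16.6
wood side (369, 175, 29, 14) 120.5 [840.6  31.7] (100.9, 21.8) 8.6
wood wrist (467, 125, 93, 27) 1335.0 [839.5  33.8] (103.7, 18.9) 8.4
wood wrist (327, 301, 65, 24) 547.0 [ 671.3 -202.1] (89.0, 15.0) 16.6
bat scene (235, 148, 38, 48) 1330.5 [ 488.8 -233.4] (170.2, 105.9) 7.5
bat scene (336, 227, 8, 11) 16.5 [711.7  27.3] (33.4, 13.0) 16.5
bat side (269, 263, 73, 36) 521.5 [ 492.  -237.4] (150.5, 93.3) 7.5
bat side (277, 300, 10, 14) 28.0 [ 422.4 -256.9] (33.3, 16.7) 63.5
bat wrist (215, 296, 72, 62) 2295.0 [ 522.1 -229.2] (94.9, 93.4) 7.8
bat wrist (588, 234, 19, 22) 147.0 [969.5 -99.9] (23.8, 22.7) -68.2
brass scene (255, 210, 12, 28) 97.5 [ 693.5 -195.6] (88.7, 12.4) 16.1
brass scene (397, 202, 12, 11) 85.0 [659.5 208.3] (33.2, 31.3) -7.9
brass side (356, 244, 29, 23) 188.0 [ 655.7 -230.2] (89.7, 18.4) 16.5
brass side (369, 175, 28, 16) 136.0 [817.1  -3.8] (101.9, 23.2) 7.9
brass wrist (468, 126, 91, 25) 1234.5 [821.1  37. ] (92.8, 16.5) 8.4
brass wrist (327, 301, 64, 24) 515.0 [ 666.7 -177.2] (80.2, 15.2) 16.2
```

Emit:
{"method": "move_arm", "body": {
  "rows": [
    [0.2, -2.9, 0, 0, 0, 0, 1],
    [0.2, -2.9, 0, 0, 0, 0, 1],
    [0.2, -2.9, 0, 0, 0, 0, 1],
    [0.2, -2.9, 0, 0, 0, 0, 1],
    [0.2, -2.9, 0, 0, 0, 0, 1],
    [0.1, -2.9, 0, 0, 0, 0, 1]
  ]
}}

```text
time: 0.65
tool_pos: [0.4494, 0.0112, 0.2102]
tool_rot: [-0.0, 0.707, 0.707, -0.0]
contact_force: [0.6, -0.9, -0.1]
gripper_width: 1.002
grasp_force: 0.0
```

Emit:
{"method": "move_arm", "body": {
  "rows": [
    [0, 0, 0, 0, 0, -6.6, 0.7],
    [0, 0, 0, 0, 0, -6.6, 0.7],
    [0, 0, 0, 0, 0, -6.6, 0.7],
    [0, 0, 0, 0, 0, -6.6, 0.7],
    [0, 0, 0, 0, 0, -6.6, 0.7],
    [0, 0, 0, 0, 0, -6.6, 0.7],
    [0, 0, 0, 0, 0, -6.6, 0.7],
    [0, 0, 0, 0, 0, -6.6, 0.7],
    [0, 0, 0, 0, 0, -6.6, 0.7],
    [0, 0, 0, 0, 0, -6.6, 0.7],
    [0, 0, 0, 0, 0, -6.9, 0.7],
    [0, 0, 0, 0, 0, 0, 0.7],
    [0, 0, 0, 0, 0, 0, 0.7]
  ]
}}

```text
time: 1.73
tool_pos: [0.4508, 0.011, 0.2105]
tool_rot: [-0.0, 0.15, 0.989, 0.0]
contact_force: [-0.2, -0.1, 0.9]
gripper_width: 0.852
grasp_force: 0.0
```

```bash
cat >> h.py <<'E'
def rot(s=None): s=s or manip.state(); return Ro.from_quat(np.roll(s["tool_rot"],-1))
def go(x,y,z,yaw):
    "mm, deg (world angle of closing axis y): prints shift in tool axes (cm) and turn about tool z (deg), tilt"
    s=manip.state(); R=rot(s).as_matrix(); d=np.array([x,y,z])/1000-s["tool_pos"]
    cur=np.degrees(np.arctan2(R[1,1],R[0,1])); tgt=Ro.from_euler("z",yaw,degrees=True).as_matrix()@np.array([[0,1,0],[1,0,0],[0,0,-1.]])
    print("shift cm",(R.T@d*100).round(2),"turn",np.degrees(Ro.from_matrix(R.T@tgt).as_rotvec()).round(2),"| pos",(s["tool_pos"]*1000).round(1),"yaw",round(cur,2),"w",round(s["gripper_width"],3),"t",round(s["time"],2),"F",s["contact_force"].round(1),"g",round(s["grasp_force"],1),"j6",s["joint_pos"][5].round(2))
E
python3 - <<'E'
from h import *
f=shot("wrist",1); sd=shot("side",1); sc=shot("scene",1)
for c,z in(("red",.012),("bat",.012),("green",.014)):
    for n,g,roi in(("wrist",f,None),("side",sd,(190,140,420,330)),("scene",sc,(190,120,450,245))):
        for b in blobs(g,c,roi)[:1]: print(c,n,cv2.boundingRect(b),rect(g,b,z))
# height: red corners matched between wrist0 and wrist1
w0=load("wrist",0); P=[]
for g in(w0,f):
    b=blobs(g,"red",(0,90,640,400) if g is w0 else None)[0]; q=cv2.boxPoints(cv2.minAreaRect(b)); P.append(q)
X0,X1=plane(w0,P[0],.012),plane(f,P[1],.012)
for i in range(4):
    j=np.argmin(np.linalg.norm(X1-X0[i],axis=1)); X,m=tri([(w0,P[0][i]),(f,P[1][j])]); print((X*1000).round(1),round(m*1000,1))
go(449.5,11.5,60,72.9)
E
```

```text
red wrist (301, 105, 48, 115) (array([448.6,  12.5]), (136.4, 53.8), -17.1)
red side (233, 216, 53, 21) (array([448.9,   6.4]), (137.6, 61.0), -17.1)
red scene (317, 141, 27, 38) (array([456.1,  12.7]), (141.0, 54.6), -17.3)
bat wrist (77, 175, 125, 129) (array([ 480.5, -237.2]), (160.4, 99.6), 7.5)
bat side (303, 274, 27, 25) (array([ 512.1, -232.8]), (61.0, 54.3), 84.5)
bat scene (235, 148, 35, 48) (array([ 489.4, -236.8]), (169.8, 97.8), 7.3)
green wrist (351, 279, 39, 53) (array([650.9,  13.5]), (89.0, 13.6), -43.4)
green side (314, 199, 30, 12) (array([650.5,   6.8]), (88.7, 21.9), -43.3)
green scene (324, 204, 22, 23) (array([658.9,  13.3]), (89.8, 13.2), -44.2)
[375.7   9.8  22.9] 1.6
[391.3  58.1  11.2] 0.3
[524.7  18.8   7.2] 1.4
[506.1 -35.5   9.1] 0.6
shift cm [1.500e-01 1.000e-02 1.507e+01] turn [-0.   -0.01 -0.11] | pos [450.9  11.  210.7] yaw 72.79 w 0.851 t 1.88 F [ 0.7 -0.1  0.6] g 0.0 j6 -1.41
```

View pics/wrist1.png

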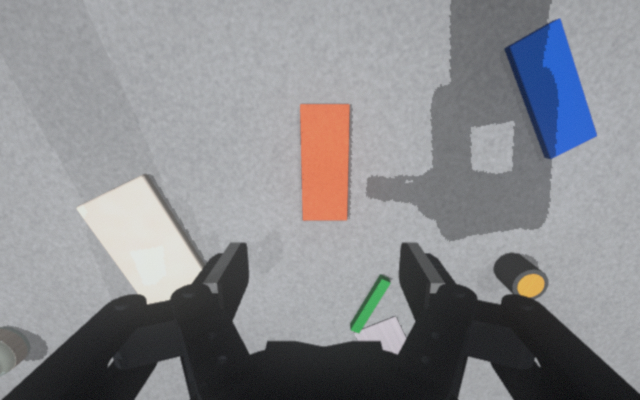

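Emit:
{"method": "move_arm", "body": {
  "rows": [
    [0.22, 0.07, 2.5, 0, 0, 0, 0.7],
    [0, 0, 3, 0, 0, 0, 0.7],
    [0, 0, 3, 0, 0, 0, 0.7],
    [0, 0, 3, 0, 0, 0, 0.7],
    [0, 0, 3, 0, 0, 0, 0.7],
    [0, 0, 2, 0, 0, 0, 0.7],
    [0, 0, 1, 0, 0, 0, 0.7],
    [0, 0, 0.7, 0, 0, 0, 0.7],
    [0, 0, 0.5, 0, 0, 0, 0.7],
    [0, 0, 0.3, 0, 0, 0, 0.7],
    [0, 0, 0.1, 0, 0, 0, 0.7],
    [0, 0, 0, 0, 0, 0, 0.7]
  ]
}}

```text
time: 2.88
tool_pos: [0.4499, 0.0122, 0.0207]
tool_rot: [0.001, 0.149, 0.989, -0.0]
contact_force: [0.6, -0.3, 0.7]
gripper_width: 0.852
grasp_force: 0.0
```

Run:
```python
from h import *
shot("wrist",2); go(449,12.3,18,72.9)
```

```text
shift cm [ 0.1  -0.02  0.28] turn [ 0.02  0.11 -0.  ] | pos [450.   12.2  20.8] yaw 72.9 w 0.85 t 2.93 F [ 0.6 -0.   0.8] g 0.0 j6 -1.41
```

View pics/wrist2.png

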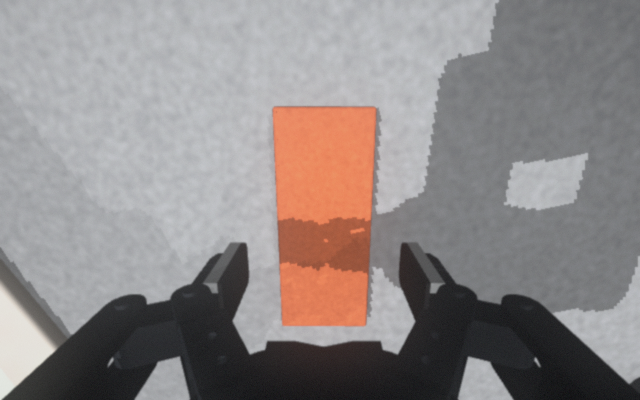

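Emit:
{"method": "move_arm", "body": {
  "rows": [
    [0.05, 0, 0.2, 0, 0, 0, 0.5],
    [0.03, 0, 0.15, 0, 0, 0, 0.4],
    [0, 0, 0, 0, 0, 0, 0.2],
    [0, 0, 0, 0, 0, 0, 0],
    [0, 0, 0, 0, 0, 0, -0.3],
    [0, 0, 0, 0, 0, 0, -0.5],
    [0, 0, 0, 0, 0, 0, -0.5],
    [0, 0, 0, 0, 0, 0, -0.5],
    [0, 0, 0, 0, 0, 0, -0.5],
    [0, 0, 0, 0, 0, 0, -0.5]
  ]
}}

```text
time: 3.77
tool_pos: [0.4484, 0.0126, 0.0163]
tool_rot: [0.0, 0.149, 0.989, 0.0]
contact_force: [0.2, -0.5, -0.2]
gripper_width: 0.247
grasp_force: 0.0
```

Run:
```python
from h import *
a=shot("wrist",3)["img"]; b=shot("side",3)["img"][120:300,190:430]; cv2.imwrite("pics/c3.png",np.hstack([cv2.resize(a,(400,250)),cv2.resize(b,(333,250))]))
go(449,12.3,18,72.9)
```

```text
shift cm [-0.07 -0.   -0.17] turn [ 0.  0. -0.] | pos [448.3  12.5  16.3] yaw 72.9 w 0.248 t 3.87 F [-0.  -0.3  0.5] g 0.0 j6 -1.41
```

View pics/c3.png

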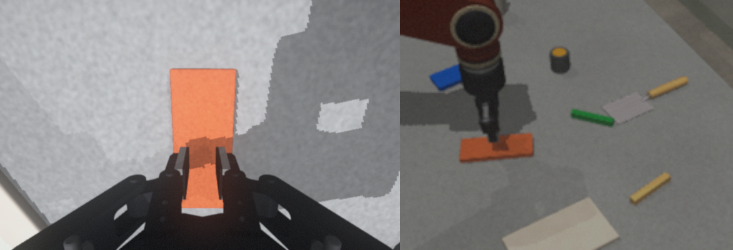

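Emit:
{"method": "move_arm", "body": {
  "rows": [
    [0, 0, 0.1, 0, 0, 0, -0.5],
    [0, 0, 0, 0, 0, 0, -0.5]
  ]
}}

```text
time: 4.03
tool_pos: [0.4482, 0.0126, 0.0151]
tool_rot: [-0.0, 0.149, 0.989, 0.0]
contact_force: [-0.1, -0.4, -0.1]
gripper_width: 0.253
grasp_force: 0.0
```

Emit:
{"method": "move_arm", "body": {
  "rows": [
    [0, 0, 0.1, 0, 0, 0, -0.5],
    [0, 0, 0, 0, 0, 0, -0.5]
  ]
}}

```text
time: 4.2
tool_pos: [0.4481, 0.0126, 0.0141]
tool_rot: [-0.0, 0.149, 0.989, -0.0]
contact_force: [0.1, -0.0, -0.2]
gripper_width: 0.251
grasp_force: 0.0
```

Run:
```python
from h import *
a=shot("side",4)["img"][180:250,220:300]; b=shot("scene",4)["img"][120:190,295:375]; cv2.imwrite("pics/c4.png",np.hstack([cv2.resize(a,(400,350),interpolation=2),cv2.resize(b,(400,350),interpolation=2)]))
```

```text
(no output)
```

View pics/c4.png

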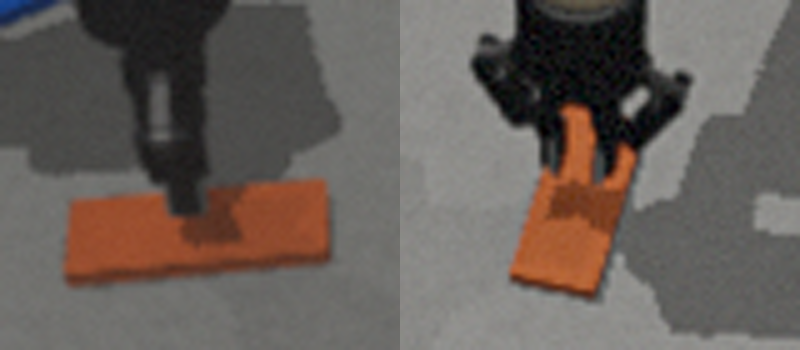

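Run:
```python
from h import *
s,c=load("side",4),load("scene",4)
for u in((324.6,154.5),(336,155.5)): print(tri([(s,(257,222.5)),(c,u)]))
# predicted TCP & tip pixels if tool_pos true
T=manip.state()["tool_pos"]
for n,g in(("side",s),("scene",c),("wrist",load("wrist",3))):
    for z in(T[2]-.019,T[2],T[2]+.02,T[2]+.04):
        p=g["mtx"]@(g["R"]@np.array([T[0],T[1],z])+g["t"]); print(n,round(z,3),(p[:2]/p[2]).round(1))
w=load("wrist",3); print(-w["R"].T@w["t"])
```

```text
(array([ 0.44603721, -0.00310189,  0.03024755]), np.float64(0.004286791581691945))
(array([0.44467728, 0.02863065, 0.00914447]), np.float64(0.00446522549568807))
side -0.005 [259.2 228.7]
side 0.014 [258.3 223.7]
side 0.034 [257.3 218.3]
side 0.054 [256.4 212.8]
scene -0.005 [330.3 160.3]
scene 0.014 [330.3 156.8]
scene 0.034 [330.3 153. ]
scene 0.054 [330.4 149. ]
wrist -0.005 [324. 222.]
wrist 0.014 [324.1 234.1]
wrist 0.034 [324.1 249.8]
wrist 0.054 [324.2 269.7]
[0.37843104 0.03364666 0.18013197]
```

Emit:
{"method": "move_arm", "body": {
  "rows": [
    [0, 0, 0.1, 0, 0, 0, -0.5],
    [0, 0, 0.1, 0, 0, 0, -0.5],
    [0, 0, 0, 0, 0, 0, -0.5]
  ]
}}

```text
time: 4.55
tool_pos: [0.4481, 0.0126, 0.0121]
tool_rot: [-0.0, 0.149, 0.989, 0.0]
contact_force: [-1.6, -0.5, 0.0]
gripper_width: 0.249
grasp_force: 0.0
```

Emit:
{"method": "move_arm", "body": {
  "rows": [
    [0, 0, 0.1, 0, 0, 0, -0.5],
    [0, 0, 0, 0, 0, 0, -0.5]
  ]
}}

```text
time: 4.72
tool_pos: [0.4482, 0.0126, 0.0111]
tool_rot: [-0.0, 0.149, 0.989, -0.0]
contact_force: [0.4, 0.3, -0.1]
gripper_width: 0.25
grasp_force: 0.0
```

Emit:
{"method": "move_arm", "body": {
  "rows": [
    [0, 0, 0.1, 0, 0, 0, -0.5],
    [0, 0, 0, 0, 0, 0, -0.5]
  ]
}}

```text
time: 4.88
tool_pos: [0.4482, 0.0126, 0.0101]
tool_rot: [-0.0, 0.149, 0.989, 0.0]
contact_force: [-0.0, -0.1, -0.6]
gripper_width: 0.251
grasp_force: 0.0
```

Emit:
{"method": "move_arm", "body": {
  "rows": [
    [0, 0, 0.1, 0, 0, 0, -0.5],
    [0, 0, 0.1, 0, 0, 0, -0.5],
    [0, 0, 0, 0, 0, 0, -0.5]
  ]
}}

```text
time: 5.13
tool_pos: [0.4481, 0.0126, 0.0081]
tool_rot: [-0.0, 0.149, 0.989, -0.0]
contact_force: [-0.1, 0.1, -1.1]
gripper_width: 0.252
grasp_force: 0.0
```

Run:
```python
from h import *
f=shot("wrist",5); a=f["img"][180:330,240:410]; b=shot("side",5)["img"][185:245,225:295]
cv2.imwrite("pics/c5.png",np.hstack([cv2.resize(a,(408,360),interpolation=2),cv2.resize(b,(390,360),interpolation=2)]))
go(449,12.3,18,72.9)
```

```text
shift cm [-0.08 -0.   -0.98] turn [-0.   -0.01 -0.  ] | pos [448.3  12.5   8.2] yaw 72.9 w 0.251 t 5.23 F [ 0.5 -0.7 -0.2] g 0.0 j6 -1.41
```

View pics/c5.png

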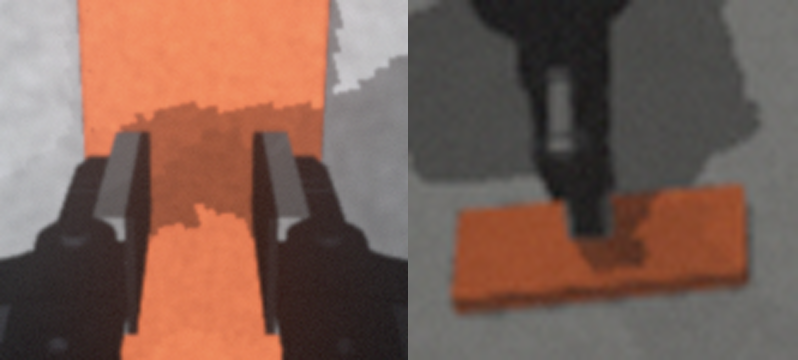

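Emit:
{"method": "move_arm", "body": {
  "rows": [
    [-0.07, 0, 0, 0, 0, 0, 0.5],
    [0, 0, 0, 0, 0, 0, 0.5],
    [0, 0, 0, 0, 0, 0, 0.5],
    [0, 0, 0, 0, 0, 0, 0.5],
    [0, 0, 0, 0, 0, 0, 0.5],
    [0, 0, 0.8, 0, 0, 0, 0.5],
    [0, 0, 0.8, 0, 0, 0, 0.5],
    [0, 0, 0.3, 0, 0, 0, 0.5],
    [0, 0, 0.2, 0, 0, 0, 0.5],
    [0, 0, 0.2, 0, 0, 0, 0.5],
    [0, 0, 0, 0, 0, 0, 0.5]
  ]
}}

```text
time: 6.15
tool_pos: [0.4486, 0.0124, -0.0153]
tool_rot: [-0.001, 0.149, 0.989, -0.0]
contact_force: [-0.0, -0.7, 0.3]
gripper_width: 0.75
grasp_force: 0.0
```

Run:
```python
from h import *
f=shot("wrist",6); cv2.imwrite("pics/c6.png",f["img"][150:350,180:480])
go(449,12.3,-15,72.9); print(-f["R"].T@f["t"])
```

```text
shift cm [-0.02 -0.    0.  ] turn [-0.01 -0.03  0.  ] | pos [448.8  12.4 -15. ] yaw 72.9 w 0.749 t 6.2 F [ 1.   0.3 -0.1] g 0.0 j6 -1.41
[0.37883307 0.03347389 0.14858246]
```

View pics/c6.png

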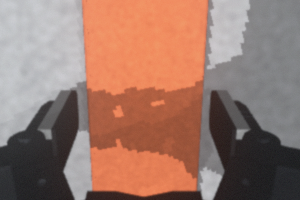

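Emit:
{"method": "move_arm", "body": {
  "rows": [
    [0, 0, 0.3, 0, 0, 0, 0.5],
    [0, 0, 0.3, 0, 0, 0, 0.5],
    [0, 0, 0.2, 0, 0, 0, 0.5],
    [0, 0, 0, 0, 0, 0, 0.5]
  ]
}}

```text
time: 6.53
tool_pos: [0.4485, 0.0124, -0.0233]
tool_rot: [-0.0, 0.149, 0.989, 0.0]
contact_force: [-0.5, 0.3, 0.1]
gripper_width: 0.752
grasp_force: 0.0
```

Emit:
{"method": "move_arm", "body": {
  "rows": [
    [0, 0, 0, 0, 0, 0, 0.2],
    [0, 0, 0, 0, 0, 0, 0],
    [0, 0, 0, 0, 0, 0, -0.2],
    [0, 0, 0, 0, 0, 0, -0.2],
    [0, 0, 0, 0, 0, 0, -0.2]
  ]
}}

```text
time: 6.95
tool_pos: [0.4493, 0.0123, -0.0224]
tool_rot: [0.0, 0.149, 0.989, 0.0]
contact_force: [0.4, -0.5, 1.5]
gripper_width: 0.637
grasp_force: 64.2
```

Emit:
{"method": "move_arm", "body": {
  "rows": [
    [0, 0, -0.3, 0, 0, 0, -0.2],
    [0, 0, -1, 0, 0, 0, -0.2],
    [0, 0, -2, 0, 0, 0, -0.2],
    [0, 0, -3, 0, 0, 0, -0.2],
    [0, 0, -3, 0, 0, 0, -0.2],
    [0, 0, -3, 0, 0, 0, -0.2],
    [0, 0, -3, 0, 0, 0, -0.2],
    [0, 0, -3, 0, 0, 0, -0.2],
    [0, 0, -2, 0, 0, 0, -0.2],
    [0, 0, -1, 0, 0, 0, -0.2]
  ]
}}

```text
time: 7.78
tool_pos: [0.4503, 0.0122, 0.1945]
tool_rot: [0.003, 0.149, 0.989, 0.0]
contact_force: [0.6, 0.8, -2.1]
gripper_width: 0.636
grasp_force: 63.9
```

Emit:
{"method": "move_arm", "body": {
  "rows": [
    [-1, -1, 0, 0, 0, 0, -0.2],
    [-2, -1.5, 0, 0, 0, 0, -0.2],
    [-2.5, -2, 0, 0, 0, 0, -0.2],
    [-2.5, -2, 0, 0, 0, 0, -0.2],
    [-2.5, -1.5, 0, 0, 0, 0, -0.2],
    [-1.8, -1, 0, 0, 0, 0, -0.2],
    [0, 0, 0, 0, 0, -3, -0.2],
    [0, 0, 0, 0, 0, -6, -0.2],
    [0, 0, 0, 0, 0, -6, -0.2],
    [0, 0, 0, 0, 0, -6, -0.2],
    [0, 0, 0, 0, 0, -3.6, -0.2],
    [0, 0, 0, 0, 0, 0, -0.2],
    [0, 0, 0, 0, 0, 0, -0.2]
  ]
}}

```text
time: 8.87
tool_pos: [0.5394, -0.1096, 0.1893]
tool_rot: [-0.001, -0.065, 0.998, 0.0]
contact_force: [-0.4, -0.2, -0.6]
gripper_width: 0.635
grasp_force: 63.9
```

Run:
```python
from h import *
f=shot("wrist",7); sc=shot("scene",7); sd=shot("side",7)
for n,g,roi in(("wrist",f,None),("side",sd,(190,140,420,330)),("scene",sc,(190,120,450,245))):
    for c,z in(("bat",.012),("wood",.014),("red",.23)):
        for b in blobs(g,c,roi)[:2]: print(c,n,cv2.boundingRect(b),rect(g,b,z))
go(485,-236,20,97.5)
```

```text
bat wrist (152, 16, 107, 169) (array([ 485.4, -236.7]), (169.8, 99.7), 7.4)
wood wrist (568, 298, 29, 25) (array([675.9, 241.7]), (36.9, 35.0), 21.4)
wood wrist (220, 230, 17, 33) (array([ 644.3, -210. ]), (41.6, 15.5), 13.3)
red wrist (257, 112, 135, 235) (array([ 524.4, -111.5]), (109.1, 52.5), 7.5)
bat side (264, 263, 83, 60) (array([ 485.8, -238.5]), (165.2, 95.2), 7.5)
wood side (356, 244, 29, 21) (array([ 671.7, -203.9]), (90.4, 15.2), 16.6)
wood side (368, 175, 30, 14) (array([840.6,  31.4]), (100.9, 22.9), 8.2)
red side (269, 173, 35, 28) (array([ 506.6, -126.7]), (78.3, 62.0), 8.1)
red side (317, 165, 18, 18) (array([ 594.7, -123. ]), (62.5, 35.7), 55.8)
bat scene (234, 148, 43, 48) (array([ 488. , -228.2]), (171.5, 118.2), 8.9)
wood scene (255, 210, 12, 28) (array([ 675.4, -202.1]), (90.6, 14.3), 16.9)
wood scene (397, 202, 12, 11) (array([642.2, 216. ]), (34.6, 32.3), -7.9)
red scene (275, 126, 25, 38) (array([ 562.2, -107.7]), (119.7, 53.9), 6.5)
shift cm [  7.06 -11.82  16.99] turn [ 0.02 -0.04 -0.06] | pos [ 539.8 -109.7  189.9] yaw 97.44 w 0.634 t 9.02 F [ 0.1 -0.1 -1.9] g 63.9 j6 -2.04
```

View pics/wrist7.png

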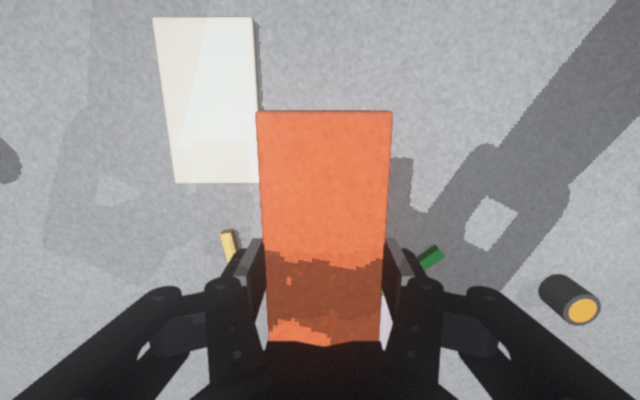

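Run:
```python
from h import *
f=load("wrist",7); w1=load("wrist",1); s=manip.state(); R=rot(s).as_matrix()
zt=s["tool_pos"][2]+.0224+.012
p=plane(f,[(257,112),(391,111.5)],zt); print("end corners in tool (mm)",((p-s["tool_pos"])@R*1000).round(1))
b7,b1=[cv2.approxPolyDP(blobs(g,"bat")[0],6,True)[:,0] for g in(f,w1)]
x7,x1=plane(f,b7,.012),plane(w1,b1,.012)
for i in range(len(b7)):
    d=np.linalg.norm(x1-x7[i],axis=1); j=d.argmin()
    if d[j]<.02: X,m=tri([(f,b7[i]),(w1,b1[j])]); print(b7[i],(X*1000).round(1),round(m*1000,1))
```

```text
end corners in tool (mm) [[ 69.9 -26.5 -34.4]
 [ 70.1  27.2 -34.3]]
[153  17] [ 410.  -292.1   16.6] 1.0
[175 182] [ 577.4 -287.7  -13.5] 4.5
[258 171] [ 544.6 -188.    -3.3] 8.3
[248 144] [ 5.286e+02 -1.933e+02 -2.000e-01] 8.0
[251  20] [ 396.8 -201.2    9.4] 1.4
[253  19] [ 396.6 -198.2   14.1] 1.4
```

Emit:
{"method": "move_arm", "body": {
  "rows": [
    [1, -1.5, 0, 0, 0, 0, -0.2],
    [1.5, -2.5, 0, 0, 0, 0, -0.2],
    [1.5, -2.5, 0, 0, 0, 0, -0.2],
    [1.5, -2.5, 0, 0, 0, 0, -0.2],
    [1, -2, 0, 0, 0, 0, -0.2],
    [0.5, -0.9, 0, 0, 0, 0, -0.2],
    [0, 0, 1.5, 0, 0, 0, -0.2],
    [0, 0, 3, 0, 0, 0, -0.2],
    [0, 0, 3, 0, 0, 0, -0.2],
    [0, 0, 3, 0, 0, 0, -0.2],
    [0, 0, 3, 0, 0, 0, -0.2],
    [0, 0, 2.5, 0, 0, 0, -0.2],
    [0, 0, 1, 0, 0, 0, -0.2],
    [0, 0, 0.5, 0, 0, 0, -0.2],
    [0, 0, 0, 0, 0, 0, -0.2],
    [0, 0, 0, 0, 0, 0, -0.2]
  ]
}}

```text
time: 10.35
tool_pos: [0.4874, -0.2375, 0.0169]
tool_rot: [0.001, -0.065, 0.998, -0.001]
contact_force: [-0.0, -0.5, -1.7]
gripper_width: 0.637
grasp_force: 63.9
```

Run:
```python
from h import *
go(485.4,-236.7,-10,97.4)
```

```text
shift cm [0.19 0.11 2.69] turn [-0.09  0.11  0.1 ] | pos [ 487.4 -237.5   16.9] yaw 97.5 w 0.637 t 10.35 F [-0.  -0.5 -1.7] g 63.9 j6 -2.29
```

Emit:
{"method": "move_arm", "body": {
  "rows": [
    [0.18, 0.1, 0.7, 0, 0.1, 0.1, -0.2],
    [0, 0, 0.7, 0, 0, 0, -0.2],
    [0, 0, 0.5, 0, 0, 0, -0.2],
    [0, 0, 0.3, 0, 0, 0, -0.2],
    [0, 0, 0.2, 0, 0, 0, -0.2],
    [0, 0, 0.1, 0, 0, 0, -0.2],
    [0, 0, 0, 0, 0, 0, -0.2],
    [0, 0, 0, 0, 0, 0, -0.2]
  ]
}}

```text
time: 11.02
tool_pos: [0.4844, -0.2363, -0.0096]
tool_rot: [-0.001, -0.065, 0.998, -0.0]
contact_force: [-0.5, 0.1, -2.3]
gripper_width: 0.634
grasp_force: 64.0
```

Run:
```python
from h import *
go(485.4,-236.7,-10,97.4)
```

```text
shift cm [-0.1  -0.05  0.04] turn [-0.01 -0.09 -0.  ] | pos [ 484.4 -236.3   -9.6] yaw 97.4 w 0.634 t 11.02 F [-0.5  0.1 -2.3] g 64.0 j6 -2.29
```

Emit:
{"method": "move_arm", "body": {
  "rows": [
    [-0.08, -0.04, 0.05, 0, 0, 0, -0.2],
    [0, 0, 0.05, 0, 0, 0, -0.2],
    [0, 0, 0, 0, 0, 0, -0.2],
    [0, 0, 0, 0, 0, 0, -0.2]
  ]
}}

```text
time: 11.35
tool_pos: [0.4854, -0.2367, -0.0104]
tool_rot: [-0.001, -0.065, 0.998, -0.0]
contact_force: [1.1, -0.0, -1.7]
gripper_width: 0.635
grasp_force: 64.0
```

Emit:
{"method": "move_arm", "body": {
  "rows": [
    [0, 0, 0.05, 0, 0, 0, -0.2],
    [0, 0, 0, 0, 0, 0, -0.2],
    [0, 0, 0, 0, 0, 0, -0.2]
  ]
}}

```text
time: 11.6
tool_pos: [0.4855, -0.2367, -0.0104]
tool_rot: [-0.001, -0.065, 0.998, -0.0]
contact_force: [-1.9, 0.9, 5.0]
gripper_width: 0.638
grasp_force: 64.8
```

Emit:
{"method": "move_arm", "body": {
  "rows": [
    [0, 0, 0, 0, 0, 0, 0.4],
    [0, 0, 0, 0, 0, 0, 0.6],
    [0, 0, 0, 0, 0, 0, 0.7],
    [0, 0, 0, 0, 0, 0, 0.7],
    [0, 0, -0.5, 0, 0, 0, 0.7],
    [0, 0, -1, 0, 0, 0, 0.7],
    [0, 0, -2, 0, 0, 0, 0.7],
    [0, 0, -3, 0, 0, 0, 0.7],
    [0, 0, -3, 0, 0, 0, 0.7],
    [0, 0, -3, 0, 0, 0, 0.7],
    [0, 0, -3, 0, 0, 0, 0.7],
    [0, 0, -3, 0, 0, 0, 0.7],
    [0, 0, -2, 0, 0, 0, 0.7],
    [0, 0, -0.5, 0, 0, 0, 0.7],
    [0, 0, 0, 0, 0, 0, 0.7],
    [0, 0, 0, 0, 0, 0, 0.7]
  ]
}}

```text
time: 12.93
tool_pos: [0.4851, -0.2362, 0.198]
tool_rot: [-0.001, -0.065, 0.998, 0.0]
contact_force: [-0.0, 0.8, -0.5]
gripper_width: 0.847
grasp_force: 0.0
```

Run:
```python
from h import *
f=shot("wrist",8)
for c,z in(("red",.024),("bat",.012),("wood",.014)):
    for b in blobs(f,c)[:1]: print(c,cv2.boundingRect(b),rect(f,b,z))
go(671.5,-202.3,100,106.6)
```

```text
red (298, 108, 51, 121) (array([ 484.6, -236.7]), (135.4, 53.2), 7.4)
bat (276, 92, 93, 146) (array([ 484.8, -237.1]), (168.5, 100.4), 7.5)
wood (321, 277, 20, 63) (array([ 667.4, -203.1]), (95.2, 14.0), 16.6)
shift cm [-19.01   0.9    9.62] turn [ 0.13 -0.22 -9.2 ] | pos [ 484.6 -235.9  196.9] yaw 97.4 w 0.849 t 12.98 F [ 0.4 -0.3 -0.2] g 0.0 j6 -2.29
```

Emit:
{"method": "move_arm", "body": {
  "rows": [
    [-1.5, 0.1, 0, 0, 0, 0, 0],
    [-2.5, 0.1, 0, 0, 0, 0, -0.2],
    [-3, 0.1, 0, 0, 0, 0, -0.2],
    [-3, 0.1, 0, 0, 0, 0, -0.2],
    [-3, 0.1, 0, 0, 0, 0, -0.2],
    [-3, 0.2, 0, 0, 0, 0, -0.2],
    [-2, 0.1, 0, 0, 0, 0, -0.2],
    [-1, 0.1, 0, 0, 0, -4.6, -0.2],
    [0, 0, 2.5, 0, 0, -4.6, -0.2],
    [0, 0, 3, 0, 0, 0, -0.2],
    [0, 0, 3, 0, 0, 0, -0.2],
    [0, 0, 1.2, 0, 0, 0, -0.2],
    [0, 0, 0, 0, 0, 0, -0.2],
    [0, 0, 0, 0, 0, 0, -0.2]
  ]
}}

```text
time: 14.15
tool_pos: [0.6715, -0.2027, 0.0997]
tool_rot: [-0.002, -0.144, 0.99, 0.001]
contact_force: [0.1, -0.1, 0.6]
gripper_width: 0.403
grasp_force: 0.0
```

Run:
```python
from h import *
f=shot("wrist",9); cv2.imwrite("pics/c9.png",f["img"][100:400,160:480])
for b in blobs(f,"wood")[:2]: print(cv2.boundingRect(b),rect(f,b,.014))
go(671.5,-202.3,-20,106.6)
```

```text
(315, 139, 17, 104) (array([ 670.4, -203. ]), (89.4, 13.3), 17.1)
shift cm [ 0.09  0.13 12.21] turn [-0.01 -0.07 -0.01] | pos [ 672.9 -203.3  102.1] yaw 106.59 w 0.4 t 14.2 F [0.4 1.  1.3] g 0.0 j6 -2.26
```

View pics/c9.png

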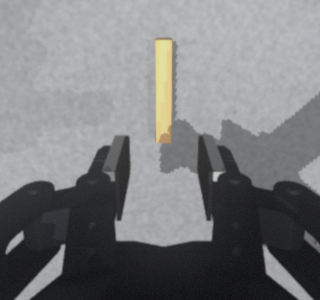

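Emit:
{"method": "move_arm", "body": {
  "rows": [
    [0.1, 0.05, 2, 0, 0, 0, -0.2],
    [0, 0, 3, 0, 0, 0, -0.2],
    [0, 0, 3, 0, 0, 0, -0.2],
    [0, 0, 1.5, 0, 0, 0, -0.2],
    [0, 0, 0.8, 0, 0, 0, -0.2],
    [0, 0, 0.5, 0, 0, 0, -0.2],
    [0, 0, 0.4, 0, 0, 0, -0.2],
    [0, 0, 0.3, 0, 0, 0, -0.2],
    [0, 0, 0, 0, 0, 0, -0.2],
    [0, 0, 0, 0, 0, 0, -0.2]
  ]
}}

```text
time: 15.03
tool_pos: [0.6721, -0.2032, -0.0123]
tool_rot: [-0.0, -0.144, 0.99, -0.0]
contact_force: [0.7, -0.4, 0.7]
gripper_width: 0.398
grasp_force: 0.0
```

Run:
```python
from h import *
go(670.8,-202.7,-20,106.8)
```

```text
shift cm [0.11 0.09 0.77] turn [-0.05 -0.02 -0.2 ] | pos [ 672.1 -203.2  -12.3] yaw 106.6 w 0.398 t 15.03 F [ 0.7 -0.4  0.7] g 0.0 j6 -2.26
```

Emit:
{"method": "move_arm", "body": {
  "rows": [
    [0.1, 0.08, 0.4, 0, 0, -0.2, -0.2],
    [0, 0, 0.2, 0, 0, 0, -0.2],
    [0, 0, 0.15, 0, 0, 0, -0.2],
    [0, 0, 0, 0, 0, 0, -0.4],
    [0, 0, 0, 0, 0, 0, -0.7],
    [0, 0, 0, 0, 0, 0, -1],
    [0, 0, 0, 0, 0, 0, -1],
    [0, 0, 0, 0, 0, 0, -1],
    [0, 0, 0, 0, 0, 0, -1]
  ]
}}

```text
time: 15.78
tool_pos: [0.6709, -0.2027, -0.0199]
tool_rot: [-0.0, -0.146, 0.989, -0.0]
contact_force: [0.3, 1.0, 5.6]
gripper_width: 0.149
grasp_force: 63.6
```

Run:
```python
from h import *
a=np.radians(7.4); 
for s in(1,-1): print("slot",485.2+s*45*np.cos(a),-236.8+s*45*np.sin(a))
go(529.8,-231,100,7.4)
```

```text
slot 529.825202307239 -231.00419815400969
slot 440.5747976927609 -242.59580184599034
shift cm [ 14.33   1.36 -11.99] turn [-5.00e-02  3.00e-02  9.94e+01] | pos [ 670.9 -202.7  -19.9] yaw 106.8 w 0.149 t 15.78 F [0.3 1.  5.6] g 63.6 j6 -2.26
```

Emit:
{"method": "move_arm", "body": {
  "rows": [
    [0, 0, -0.3, 0, 0, 0, -1],
    [0, 0, -0.7, 0, 0, 0, -1],
    [0, 0, -2, 0, 0, 0, -1],
    [0, 0, -3, 0, 0, 0, -1],
    [0, 0, -3, 0, 0, 0, -1],
    [0, 0, -2, 0, 0, 0, -1],
    [0, 0, -1, 0, 0, 0, -1],
    [1.5, 0.2, 0, 0, 0, 0, -1],
    [2.8, 0.3, 0, 0, 0, 0, -1],
    [3, 0.3, 0, 0, 0, 0, -1],
    [3, 0.3, 0, 0, 0, 0, -1],
    [2.5, 0.2, 0, 0, 0, 0, -1],
    [1.5, 0.1, 0, 0, 0, 0, -1]
  ]
}}

```text
time: 16.87
tool_pos: [0.526, -0.23, 0.0974]
tool_rot: [-0.002, -0.146, 0.989, 0.001]
contact_force: [-0.0, 0.8, -0.2]
gripper_width: 0.142
grasp_force: 62.5
```

Emit:
{"method": "move_arm", "body": {
  "rows": [
    [0, 0, 0, 0, 0, 4, -1],
    [0, 0, 0, 0, 0, 7, -1],
    [0, 0, 0, 0, 0, 7, -1],
    [0, 0, 0, 0, 0, 7, -1],
    [0, 0, 0, 0, 0, 7, -1],
    [0, 0, 0, 0, 0, 7, -1],
    [0, 0, 0, 0, 0, 7, -1],
    [0, 0, 0, 0, 0, 7, -1],
    [0, 0, 0, 0, 0, 7, -1],
    [0, 0, 0, 0, 0, 7, -1],
    [0, 0, 0, 0, 0, 7, -1],
    [0, 0, 0, 0, 0, 7, -1],
    [0, 0, 0, 0, 0, 7, -1],
    [0, 0, 0, 0, 0, 7, -1],
    [0, 0, 0, 0, 0, 4.4, -1],
    [0, 0, 0, 0, 0, 0, -1],
    [0, 0, 0, 0, 0, 0, -1]
  ]
}}

```text
time: 18.28
tool_pos: [0.5287, -0.23, 0.0982]
tool_rot: [-0.001, 0.659, 0.752, -0.001]
contact_force: [0.4, -0.5, -1.5]
gripper_width: 0.146
grasp_force: 62.5
```

Run:
```python
from h import *
f=shot("wrist",10); s=manip.state(); R=rot(s).as_matrix(); zt=s["tool_pos"][2]+.0199+.014
b=blobs(f,"wood")[0]; p=(plane(f,b[:,0],zt)-s["tool_pos"])@R*1000
print("stick in tool x range",p[:,0].min().round(1),p[:,0].max().round(1),"y",p[:,1].min().round(1),p[:,1].max().round(1),rect(f,b,zt))
for b in blobs(f,"red")[:2]+blobs(f,"bat")[:1]: print(cv2.boundingRect(b),rect(f,b,.024))
go(529.8,-231,20,7.4)
```

```text
stick in tool x range -45.9 46.1 y -8.0 6.2 (array([ 527.9, -230.1]), (91.9, 14.2), -82.4)
(181, 164, 157, 65) (array([ 477.7, -237.1]), (121.8, 53.6), 7.6)
(340, 166, 17, 64) (array([ 547.2, -229. ]), (53.0, 12.8), -81.5)
(165, 133, 211, 116) (array([ 487.2, -233.4]), (161.5, 95.1), 7.2)
shift cm [-0.11  0.11  7.84] turn [-0.16 -0.05  0.11] | pos [ 528.8 -230.1   98.4] yaw 7.51 w 0.142 t 18.33 F [ 0.6  0.4 -0.3] g 62.5 j6 -0.67
```

Emit:
{"method": "move_arm", "body": {
  "rows": [
    [-0.1, 0.1, 1, 0, 0, 0.1, -1],
    [0, 0, 2.5, 0, 0, 0, -1],
    [0, 0, 2.5, 0, 0, 0, -1],
    [0, 0, 1.5, 0, 0, 0, -1],
    [0, 0, 0.8, 0, 0, 0, -1],
    [0, 0, 0.5, 0, 0, 0, -1],
    [0, 0, 0.2, 0, 0, 0, -1],
    [0, 0, 0, 0, 0, 0, -1],
    [0, 0, 0, 0, 0, 0, -1]
  ]
}}

```text
time: 19.08
tool_pos: [0.5312, -0.2317, 0.0104]
tool_rot: [0.0, 0.661, 0.751, -0.0]
contact_force: [-0.2, -0.3, 0.1]
gripper_width: 0.144
grasp_force: 62.5
```

Run:
```python
from h import *
go(529.8,-231,4.5,7.4)
```

```text
shift cm [ 0.09 -0.13  0.59] turn [-0.01  0.07 -0.09] | pos [ 531.2 -231.7   10.4] yaw 7.31 w 0.144 t 19.08 F [-0.2 -0.3  0.1] g 62.5 j6 -0.67
```

Emit:
{"method": "move_arm", "body": {
  "rows": [
    [0.09, -0.13, 0.3, 0, 0, -0.1, -1],
    [0, 0, 0.2, 0, 0, 0, -1],
    [0, 0, 0.05, 0, 0, 0, -1],
    [0, 0, 0, 0, 0, 0, -1],
    [0, 0, 0, 0, 0, 0, -1]
  ]
}}

```text
time: 19.5
tool_pos: [0.5291, -0.2306, 0.0041]
tool_rot: [-0.0, 0.66, 0.751, -0.001]
contact_force: [-0.8, 0.4, 0.5]
gripper_width: 0.146
grasp_force: 63.0
```

Emit:
{"method": "move_arm", "body": {
  "rows": [
    [0, 0, 0.04, 0, 0, 0, -1],
    [0, 0, 0, 0, 0, 0, -1]
  ]
}}

```text
time: 19.67
tool_pos: [0.5291, -0.2306, 0.004]
tool_rot: [-0.001, 0.66, 0.751, -0.001]
contact_force: [-2.5, 1.8, 4.1]
gripper_width: 0.142
grasp_force: 63.7
```

Emit:
{"method": "move_arm", "body": {
  "rows": [
    [0, 0, 0, 0, 0, 0, -0.6],
    [0, 0, 0, 0, 0, 0, -0.4],
    [0, 0, 0, 0, 0, 0, -0.2],
    [0, 0, 0, 0, 0, 0, -0.2],
    [0, 0, -0.3, 0, 0, 0, -0.2],
    [0, 0, -1, 0, 0, 0, -0.2],
    [0, 0, -2.5, 0, 0, 0, -0.2],
    [0, 0, -3, 0, 0, 0, -0.2],
    [0, 0, -3, 0, 0, 0, -0.2],
    [0, 0, -2, 0, 0, 0, -0.2],
    [0, 0, -1, 0, 0, 0, -0.2],
    [0, 0, 0, 0, 0, 0, -0.2],
    [0, 0, 0, 0, 0, 0, -0.2]
  ]
}}

```text
time: 20.75
tool_pos: [0.5291, -0.2304, 0.1313]
tool_rot: [-0.0, 0.66, 0.751, -0.001]
contact_force: [-1.2, 0.8, -0.8]
gripper_width: 0.402
grasp_force: 0.0
```

Run:
```python
from h import *
f=shot("wrist",11)
for b in blobs(f,"wood")[:1]: print(cv2.boundingRect(b),rect(f,b,.038))
go(651.5,13.7,130,46.5)
```

```text
(315, 138, 18, 102) (array([ 528.4, -231.3]), (90.2, 14.2), -82.1)
shift cm [22.58 15.35 -0.03] turn [ -0.16  -0.14 -39.1 ] | pos [ 528.3 -230.   129.9] yaw 7.4 w 0.4 t 20.8 F [-0.1  0.5 -1.1] g 0.0 j6 -0.67
```

Emit:
{"method": "move_arm", "body": {
  "rows": [
    [1.5, 1, 0, 0, 0, 0, -0.2],
    [2.5, 1.7, 0, 0, 0, 0, -0.2],
    [3, 2, 0, 0, 0, 0, -0.2],
    [3, 2, 0, 0, 0, 0, -0.2],
    [3, 2.1, 0, 0, 0, 0, -0.2],
    [3, 2.1, 0, 0, 0, 0, -0.2],
    [2.6, 1.8, 0, 0, 0, 0, -0.2],
    [2, 1.4, 0, 0, 0, 0, -0.2],
    [1.5, 1, 0, 0, 0, 0, -0.2],
    [0.5, 0.3, 0, 0, 0, -4.1, -0.2],
    [0, 0, 0, 0, 0, -7, -0.2],
    [0, 0, 0, 0, 0, -7, -0.2],
    [0, 0, 0, 0, 0, -7, -0.2],
    [0, 0, 0, 0, 0, -7, -0.2],
    [0, 0, 0, 0, 0, -7, -0.2],
    [0, 0, 1, 0, 0, 0, -0.2],
    [0, 0, 2, 0, 0, 0, -0.2],
    [0, 0, 0, 0, 0, 0, -0.2],
    [0, 0, 0, 0, 0, 0, -0.2]
  ]
}}

```text
time: 22.38
tool_pos: [0.6502, 0.0137, 0.0972]
tool_rot: [-0.004, 0.372, 0.928, -0.001]
contact_force: [-0.2, 0.6, 0.0]
gripper_width: 0.398
grasp_force: 0.0
```

Run:
```python
from h import *
f=shot("wrist",12); cv2.imwrite("pics/c12.png",f["img"][60:400,140:500])
for b in blobs(f,"green")[:1]: print(cv2.boundingRect(b),rect(f,b,.014)); q=b
w0=load("wrist",0); b0=blobs(w0,"green")[0]
for z in(0,.007,.014): print(z,rect(f,q,z)[0]-rect(w0,b0,z)[0])
go(651.5,13.7,-19,46.5)
```

```text
(319, 143, 16, 103) (array([652.1,  13.7]), (88.2, 12.5), -43.0)
0 [ 1.8 -0.7]
0.007 [ 0.9 -0.5]
0.014 [-0.1 -0.2]
shift cm [-0.04  0.06 11.81] turn [-0.2  -0.22 -0.09] | pos [651.4  13.6  99.1] yaw 46.41 w 0.398 t 22.43 F [-0.6  0.1  0.2] g 0.0 j6 -0.9
```

View pics/c12.png

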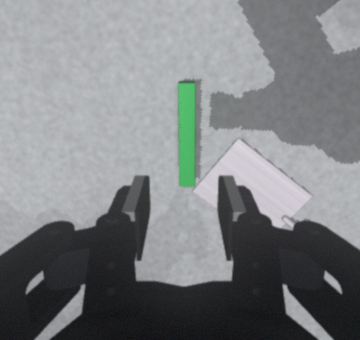

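Run:
```python
from h import *
f=load("wrist",12); s=manip.state(); R=rot(s).as_matrix()
p=plane(f,[(334,248),(378,200),(452,258),(327,143),(327,246)],[.002,.002,.002,.014,.014]); 
print(((p-s["tool_pos"])@R*1000).round(1))
```

```text
[[-53.5   8.   96.8]
 [ -7.5  45.9  96.9]
 [-63.2 116.8  96.4]
 [ 43.3   1.1  85.2]
 [-45.8   1.5  84.9]]
```

Emit:
{"method": "move_arm", "body": {
  "rows": [
    [-0.05, 0.1, 2, 0, 0, 0, -0.35],
    [0, 0, 3, 0, 0, 0, -0.35],
    [0, 0, 3, 0, 0, 0, -0.35],
    [0, 0, 1.5, 0, 0, 0, -0.35],
    [0, 0, 0.8, 0, 0, 0, -0.35],
    [0, 0, 0.7, 0, 0, 0, -0.35],
    [0, 0, 0.4, 0, 0, 0, -0.35],
    [0, 0, 0.2, 0, 0, 0, -0.35],
    [0, 0, 0, 0, 0, 0, -0.35],
    [0, 0, 0, 0, 0, 0, -0.35]
  ]
}}

```text
time: 23.27
tool_pos: [0.6546, 0.0138, -0.0136]
tool_rot: [0.0, 0.371, 0.929, -0.0]
contact_force: [-0.1, -0.6, 0.4]
gripper_width: 0.324
grasp_force: 0.0
```

Run:
```python
from h import *
go(652,13.9,-19.5,46.7)
```

```text
shift cm [ 0.2  -0.17  0.59] turn [ 0.    0.04 -0.2 ] | pos [654.6  13.8 -13.6] yaw 46.5 w 0.324 t 23.27 F [-0.1 -0.6  0.4] g 0.0 j6 -0.9
```

Emit:
{"method": "move_arm", "body": {
  "rows": [
    [0.2, -0.17, 0.1, 0, 0, -0.2, -0.35],
    [0, 0, 0.2, 0, 0, 0, -0.35],
    [0, 0, 0.2, 0, 0, 0, -0.35],
    [0, 0, 0.1, 0, 0, 0, -0.35],
    [0, 0, 0, 0, 0, 0, -0.5],
    [0, 0, 0, 0, 0, 0, -0.7],
    [0, 0, 0, 0, 0, 0, -1],
    [0, 0, 0, 0, 0, 0, -1],
    [0, 0, 0, 0, 0, 0, -1],
    [0, 0, 0, 0, 0, 0, -1]
  ]
}}

```text
time: 24.1
tool_pos: [0.6518, 0.014, -0.0199]
tool_rot: [0.0, 0.369, 0.929, -0.0]
contact_force: [-0.5, 0.7, 6.1]
gripper_width: 0.142
grasp_force: 60.7
```

Emit:
{"method": "move_arm", "body": {
  "rows": [
    [0, 0, -0.3, 0, 0, 0, -1],
    [0, 0, -0.7, 0, 0, 0, -1],
    [0, 0, -2, 0, 0, 0, -1],
    [0, 0, -3, 0, 0, 0, -1],
    [0, 0, -3, 0, 0, 0, -1],
    [0, 0, -3, 0, 0, 0, -1],
    [0, 0, -2, 0, 0, 0, -1],
    [0, 0, -1, 0, 0, 0, -1],
    [0, 0, 0, 0, 0, 0, -1],
    [0, 0, 0, 0, 0, 0, -1]
  ]
}}

```text
time: 24.93
tool_pos: [0.6507, 0.014, 0.1284]
tool_rot: [-0.001, 0.369, 0.929, -0.001]
contact_force: [1.1, 0.8, -0.6]
gripper_width: 0.14
grasp_force: 59.8
```

Run:
```python
from h import *
go(440.6,-242.6,130,7.4)
```

```text
shift cm [ -2.31 -33.08  -0.1 ] turn [-0.14 -0.06 39.3 ] | pos [650.7  14.  128.4] yaw 46.7 w 0.14 t 24.93 F [ 1.1  0.8 -0.6] g 59.8 j6 -0.91
```

Emit:
{"method": "move_arm", "body": {
  "rows": [
    [-0.1, -1.5, 0, 0, 0, 0, -1],
    [-0.2, -2.6, 0, 0, 0, 0, -1],
    [-0.2, -3, 0, 0, 0, 0, -1],
    [-0.2, -3, 0, 0, 0, 0, -1],
    [-0.2, -3, 0, 0, 0, 0, -1],
    [-0.2, -3, 0, 0, 0, 0, -1],
    [-0.2, -3, 0, 0, 0, 0, -1],
    [-0.2, -3, 0, 0, 0, 0, -1],
    [-0.2, -3, 0, 0, 0, 0, -1],
    [-0.2, -3, 0, 0, 0, 0, -1],
    [-0.2, -2.5, 0, 0, 0, 0, -1],
    [-0.2, -1.5, 0, 0, 0, 0, -1]
  ]
}}

```text
time: 25.93
tool_pos: [0.444, -0.2363, 0.1266]
tool_rot: [-0.003, 0.37, 0.929, -0.0]
contact_force: [0.2, -0.4, -0.5]
gripper_width: 0.145
grasp_force: 59.8
```

Emit:
{"method": "move_arm", "body": {
  "rows": [
    [0, 0, 0, 0, 0, 4.3, -1],
    [0, 0, 0, 0, 0, 7, -1],
    [0, 0, 0, 0, 0, 7, -1],
    [0, 0, 0, 0, 0, 7, -1],
    [0, 0, 0, 0, 0, 7, -1],
    [0, 0, 0, 0, 0, 7, -1],
    [0, 0, 1, 0, 0, 0, -1],
    [0, 0, 2, 0, 0, 0, -1],
    [0, 0, 2.5, 0, 0, 0, -1],
    [0, 0, 2, 0, 0, 0, -1],
    [0, 0, 1.5, 0, 0, 0, -1],
    [0, 0, 1, 0, 0, 0, -1],
    [0, 0, 0, 0, 0, 0, -1],
    [0, 0, 0, 0, 0, 0, -1],
    [0, 0, 0, 0, 0, 0, -1]
  ]
}}

```text
time: 27.18
tool_pos: [0.4478, -0.2358, 0.03]
tool_rot: [-0.0, 0.66, 0.752, -0.001]
contact_force: [-0.0, -0.2, 0.1]
gripper_width: 0.146
grasp_force: 59.8
```

Run:
```python
from h import *
f=shot("wrist",13); s=manip.state(); R=rot(s).as_matrix(); zt=s["tool_pos"][2]+.0199+.014
b=blobs(f,"green")[0]; p=(plane(f,b[:,0],zt)-s["tool_pos"])@R*1000
print("stick in tool x range",p[:,0].min().round(1),p[:,0].max().round(1),"y",p[:,1].min().round(1),p[:,1].max().round(1))
go(440.6,-242.6,4.5,7.4)
```

```text
stick in tool x range -46.1 43.2 y -8.2 5.9
shift cm [-0.55 -0.84  2.6 ] turn [-0.02  0.08  0.03] | pos [ 448.2 -236.    30.5] yaw 7.43 w 0.142 t 27.23 F [-0.3  0.6  0.6] g 59.8 j6 -0.76
```

Emit:
{"method": "move_arm", "body": {
  "rows": [
    [-0.41, -0.7, 0.3, 0, 0, 0, -1],
    [0, 0, 0.6, 0, 0, 0, -1],
    [0, 0, 0.6, 0, 0, 0, -1],
    [0, 0, 0.4, 0, 0, 0, -1],
    [0, 0, 0.3, 0, 0, 0, -1],
    [0, 0, 0.2, 0, 0, 0, -1],
    [0, 0, 0, 0, 0, 0, -1],
    [0, 0, 0, 0, 0, 0, -1]
  ]
}}

```text
time: 27.9
tool_pos: [0.4411, -0.2403, 0.0053]
tool_rot: [-0.001, 0.66, 0.751, -0.001]
contact_force: [0.4, -0.7, -1.0]
gripper_width: 0.143
grasp_force: 59.8
```

Run:
```python
from h import *
go(441.7,-243.9,4.5,7.4)
```

```text
shift cm [-0.37  0.01  0.08] turn [-0.11 -0.01  0.01] | pos [ 441.1 -240.3    5.3] yaw 7.41 w 0.143 t 27.9 F [ 0.4 -0.7 -1. ] g 59.8 j6 -0.78
```

Emit:
{"method": "move_arm", "body": {
  "rows": [
    [-0.1, 0, 0.05, 0, 0, 0, -1],
    [0, 0, 0.05, 0, 0, 0, -1],
    [0, 0, 0, 0, 0, 0, -1],
    [0, 0, 0, 0, 0, 0, -1]
  ]
}}

```text
time: 28.23
tool_pos: [0.4413, -0.2414, 0.0046]
tool_rot: [-0.0, 0.66, 0.751, -0.001]
contact_force: [0.8, -0.3, -0.4]
gripper_width: 0.143
grasp_force: 59.8
```

Emit:
{"method": "move_arm", "body": {
  "rows": [
    [0, 0, 0.04, 0, 0, 0, -1],
    [0, 0, 0, 0, 0, 0, -1],
    [0, 0, 0, 0, 0, 0, -1]
  ]
}}

```text
time: 28.48
tool_pos: [0.4412, -0.2414, 0.0041]
tool_rot: [-0.001, 0.66, 0.751, -0.001]
contact_force: [0.2, 0.8, 0.6]
gripper_width: 0.149
grasp_force: 59.8
```

Emit:
{"method": "move_arm", "body": {
  "rows": [
    [0, 0, 0.05, 0, 0, 0, -1],
    [0, 0, 0, 0, 0, 0, -1],
    [0, 0, 0, 0, 0, 0, -1]
  ]
}}

```text
time: 28.73
tool_pos: [0.4413, -0.2414, 0.0041]
tool_rot: [-0.001, 0.66, 0.751, -0.001]
contact_force: [-2.6, 1.2, 5.6]
gripper_width: 0.143
grasp_force: 61.1
```

Emit:
{"method": "move_arm", "body": {
  "rows": [
    [0, 0, 0, 0, 0, 0, -0.6],
    [0, 0, 0, 0, 0, 0, -0.4],
    [0, 0, 0, 0, 0, 0, -0.2],
    [0, 0, 0, 0, 0, 0, -0.2],
    [0, 0, -0.3, 0, 0, 0, -0.2],
    [0, 0, -1, 0, 0, 0, -0.2],
    [0, 0, -2.5, 0, 0, 0, -0.2],
    [0, 0, -3, 0, 0, 0, -0.2],
    [0, 0, -3, 0, 0, 0, -0.2],
    [0, 0, -3, 0, 0, 0, -0.2],
    [0, 0, -3, 0, 0, 0, -0.2],
    [0, 0, -1, 0, 0, 0, -0.2],
    [0, 0, 0, 0, 0, 0, -0.2],
    [0, 0, 0, 0, 0, 0, -0.2]
  ]
}}

```text
time: 29.9
tool_pos: [0.4415, -0.2413, 0.1716]
tool_rot: [-0.0, 0.66, 0.751, -0.001]
contact_force: [0.1, -0.3, 0.0]
gripper_width: 0.403
grasp_force: 0.0
```

Run:
```python
from h import *
f=shot("wrist",14)
for c,z in(("wood",.038),("green",.038),("bat",.012)):
  for b in blobs(f,c)[:1]: print(c,cv2.boundingRect(b),rect(f,b,z))
g=blobs(f,"red"); P=np.concatenate(g); print(rect(f,P,.024))
go(448,276,170,102.5)
```

```text
wood (402, 134, 22, 89) (array([ 527. , -230.9]), (88.9, 16.4), -82.5)
green (318, 135, 12, 88) (array([ 440.7, -242.8]), (88.1, 11.3), -82.5)
bat (285, 127, 165, 98) (array([ 485.5, -240.5]), (169.6, 106.2), 7.5)
(array([ 485.3, -235.9]), (136.8, 53.7), 7.5)
shift cm [51.15  7.37  0.06] turn [-7.00e-02 -2.30e-01 -9.51e+01] | pos [ 440.8 -240.8  170. ] yaw 7.4 w 0.402 t 29.95 F [-0.4 -0.1 -1.1] g 0.0 j6 -0.78
```

Emit:
{"method": "move_arm", "body": {
  "rows": [
    [1.5, 0.2, 0, 0, 0, 0, 0.5],
    [2.7, 0.4, 0, 0, 0, 0, 0.5],
    [3, 0.4, 0, 0, 0, 0, 0.5],
    [3, 0.4, 0, 0, 0, 0, 0.5],
    [3, 0.4, 0, 0, 0, 0, 0.5],
    [3, 0.4, 0, 0, 0, 0, 0.5],
    [3, 0.4, 0, 0, 0, 0, 0.5],
    [3, 0.4, 0, 0, 0, 0, 0.5],
    [3, 0.5, 0, 0, 0, 0, 0.5],
    [3, 0.5, 0, 0, 0, 0, 0.5],
    [3, 0.5, 0, 0, 0, 0, 0.5],
    [3, 0.5, 0, 0, 0, 0, 0.5],
    [3, 0.5, 0, 0, 0, 0, 0.5],
    [3, 0.5, 0, 0, 0, 0, 0.5],
    [3, 0.4, 0, 0, 0, 0, 0.5],
    [3, 0.4, 0, 0, 0, 0, 0.5],
    [2.7, 0.3, 0, 0, 0, 0, 0.5],
    [1.7, 0.2, 0, 0, 0, 0, 0.5],
    [0.5, 0, 0, 0, 0, 0, 0.5]
  ]
}}

```text
time: 31.53
tool_pos: [0.4458, 0.277, 0.1688]
tool_rot: [-0.002, 0.659, 0.752, -0.003]
contact_force: [-0.7, -0.8, -0.6]
gripper_width: 0.748
grasp_force: 0.0
```

Emit:
{"method": "move_arm", "body": {
  "rows": [
    [0, 0, 0, 0, 0, -4, 0.5],
    [0, 0, 0, 0, 0, -7, 0.5],
    [0, 0, 0, 0, 0, -7, 0.5],
    [0, 0, 0, 0, 0, -7, 0.5],
    [0, 0, 0, 0, 0, -7, 0.5],
    [0, 0, 0, 0, 0, -7, 0.5],
    [0, 0, 0, 0, 0, -7, 0.5],
    [0, 0, 0, 0, 0, -7, 0.5],
    [0, 0, 0, 0, 0, -7, 0.5],
    [0, 0, 0, 0, 0, -7, 0.5],
    [0, 0, 0, 0, 0, -7, 0.5],
    [0, 0, 0, 0, 0, -7, 0.5],
    [0, 0, 0, 0, 0, -7, 0.5],
    [0, 0, 0, 0, 0, -7, 0.5],
    [0, 0, 0, 0, 0, 0, 0.5],
    [0, 0, 0, 0, 0, 0, 0.5],
    [0, 0, 0, 0, 0, 0, 0.5]
  ]
}}

```text
time: 32.95
tool_pos: [0.4475, 0.2744, 0.1705]
tool_rot: [-0.002, -0.107, 0.994, -0.0]
contact_force: [0.1, 0.5, -0.1]
gripper_width: 0.753
grasp_force: 0.0
```

Run:
```python
from h import *
f=shot("wrist",15); b=blobs(f,"blue")[0]; print(cv2.boundingRect(b),rect(f,b,.012))
w1=load("wrist",1); b1=blobs(w1,"blue",(500,0,640,170))[0]; print("w1",rect(w1,b1,.012))
for bb in blobs(f,"brass")[:3]: print("brass",cv2.boundingRect(bb),rect(f,bb,.045))
P0,P1=[cv2.boxPoints(cv2.minAreaRect(x)) for x in(b,b1)]; X0,X1=plane(f,P0,.012),plane(w1,P1,.012)
for i in range(4):
    j=np.argmin(np.linalg.norm(X1-X0[i],axis=1)); X,m=tri([(f,P0[i]),(w1,P1[j])]); print((X*1000).round(1),round(m*1000,1))
go(448,276,-20,102.5)
```

```text
(302, 108, 55, 128) (array([446.3, 280.4]), (137.7, 54.8), 12.5)
w1 (array([446.1, 277.6]), (138.7, 59.5), 12.4)
brass (597, 256, 43, 144) (array([551.9, 634.6]), (197.6, 46.4), 28.2)
[380.  237.8   1.7] 5.3
[373.3 291.5  12.5] 0.2
[509.6 324.8  14.4] 3.3
[521.5 265.6   6.6] 0.7
shift cm [-0.12  0.14 19.08] turn [-0.01 -0.17 -0.23] | pos [447.6 274.5 170.8] yaw 102.27 w 0.751 t 33.0 F [0.7 0.2 0.7] g 0.0 j6 -1.38
```

Emit:
{"method": "move_arm", "body": {
  "rows": [
    [0, 0.58, 1.5, 0, 0, -0.2, 0.5],
    [0, 0, 3, 0, 0, 0, 0.5],
    [0, 0, 3, 0, 0, 0, 0.5],
    [0, 0, 3, 0, 0, 0, 0.5],
    [0, 0, 3, 0, 0, 0, 0.5],
    [0, 0, 1.5, 0, 0, 0, 0.5],
    [0, 0, 0.5, 0, 0, 0, 0.5],
    [0, 0, 0, 0, 0, 0, 0.5],
    [0, 0, 0, 0, 0, 0, 0.5],
    [0, 0, 0, 0, 0, 0, 0.5]
  ]
}}

```text
time: 33.83
tool_pos: [0.4481, 0.2811, 0.0184]
tool_rot: [0.001, -0.11, 0.994, 0.0]
contact_force: [-0.3, -0.4, -0.1]
gripper_width: 0.75
grasp_force: 0.0
```

Run:
```python
from h import *
f=shot("wrist",16); b=blobs(f,"blue")[0]; print(cv2.boundingRect(b),rect(f,b,.012))
go(446.4,280.3,-22.8,102.5)
```

```text
(271, 107, 105, 221) (array([446.5, 280.4]), (138.7, 55.2), 12.5)
shift cm [ 0.19 -0.05  4.13] turn [0.05 0.1  0.08] | pos [448.1 281.2  18.5] yaw 102.58 w 0.746 t 33.88 F [ 0.1 -0.5  0.8] g 0.0 j6 -1.37
```

Emit:
{"method": "move_arm", "body": {
  "rows": [
    [0.18, -0.05, 1, 0, 0, 0.1, 0.5],
    [0, 0, 1, 0, 0, 0, 0.5],
    [0, 0, 0.8, 0, 0, 0, 0.5],
    [0, 0, 0.6, 0, 0, 0, 0.5],
    [0, 0, 0.4, 0, 0, 0, 0.5],
    [0, 0, 0.25, 0, 0, 0, 0.5],
    [0, 0, 0, 0, 0, 0, 0.5],
    [0, 0, 0, 0, 0, 0, 0.5]
  ]
}}

```text
time: 34.55
tool_pos: [0.4449, 0.2796, -0.0241]
tool_rot: [-0.001, -0.109, 0.994, -0.0]
contact_force: [0.6, -0.7, -0.5]
gripper_width: 0.748
grasp_force: 0.0
```

Emit:
{"method": "move_arm", "body": {
  "rows": [
    [0, 0, 0, 0, 0, 0, 0.2],
    [0, 0, 0, 0, 0, 0, 0],
    [0, 0, 0, 0, 0, 0, -0.2],
    [0, 0, 0, 0, 0, 0, -0.2],
    [0, 0, 0, 0, 0, 0, -0.2]
  ]
}}

```text
time: 34.97
tool_pos: [0.4456, 0.2799, -0.0233]
tool_rot: [-0.0, -0.109, 0.994, 0.0]
contact_force: [0.1, 0.2, 4.0]
gripper_width: 0.639
grasp_force: 65.1
```

Emit:
{"method": "move_arm", "body": {
  "rows": [
    [0, 0, -0.3, 0, 0, 0, -0.2],
    [0, 0, -1, 0, 0, 0, -0.2],
    [0, 0, -2, 0, 0, 0, -0.2],
    [0, 0, -3, 0, 0, 0, -0.2],
    [0, 0, -3, 0, 0, 0, -0.2],
    [0, 0, -3, 0, 0, 0, -0.2],
    [0, 0, -3, 0, 0, 0, -0.2],
    [0, 0, -2, 0, 0, 0, -0.2],
    [0, 0, -1, 0, 0, 0, -0.2],
    [0, 0, 0, 0, 0, 1.5, -0.2],
    [0, 0, 0, 0, 0, 2.5, -0.2],
    [0, 0, 0, 0, 0, 1.1, -0.2],
    [0, 0, 0, 0, 0, 0, -0.2],
    [0, 0, 0, 0, 0, 0, -0.2]
  ]
}}

```text
time: 36.13
tool_pos: [0.4445, 0.2793, 0.1579]
tool_rot: [-0.002, -0.065, 0.998, -0.0]
contact_force: [-0.4, -0.1, -1.3]
gripper_width: 0.634
grasp_force: 64.6
```

Run:
```python
from h import *
f=shot("wrist",17); s=manip.state(); R=rot(s).as_matrix(); zt=s["tool_pos"][2]+.0233+.012
b=blobs(f,"blue")[0]; p=(plane(f,b[:,0],zt)-s["tool_pos"])@R*1000
e=p[p[:,0]>60]; print("blue in tool x max",p[:,0].max().round(1),"y at end",e[:,1].min().round(1),e[:,1].max().round(1))
go(485.1,-236.6,170,97.4)
```

```text
blue in tool x max 68.2 y at end -27.5 27.5
shift cm [  2.67 -51.69  -1.16] turn [-0.02 -0.19  0.04] | pos [444.6 279.4 158.1] yaw 97.44 w 0.635 t 36.18 F [-1.  -0.1 -2.2] g 64.6 j6 -1.28
```

Emit:
{"method": "move_arm", "body": {
  "rows": [
    [0.1, -1.5, 0, 0, 0, 0, -0.2],
    [0.1, -2.7, 0, 0, 0, 0, -0.2],
    [0.1, -3, 0, 0, 0, 0, -0.2],
    [0.1, -3, 0, 0, 0, 0, -0.2],
    [0.1, -3, 0, 0, 0, 0, -0.2],
    [0.2, -3, 0, 0, 0, 0, -0.2],
    [0.2, -3, 0, 0, 0, 0, -0.2],
    [0.2, -3, 0, 0, 0, 0, -0.2],
    [0.2, -3, 0, 0, 0, 0, -0.2],
    [0.2, -3, 0, 0, 0, 0, -0.2],
    [0.2, -3, 0, 0, 0, 0, -0.2],
    [0.2, -3, 0, 0, 0, 0, -0.2],
    [0.2, -3, 0, 0, 0, 0, -0.2],
    [0.2, -3, 0, 0, 0, 0, -0.2],
    [0.2, -3, 0, 0, 0, 0, -0.2],
    [0.2, -3, 0, 0, 0, 0, -0.2],
    [0.1, -2.5, 0, 0, 0, 0, -0.2],
    [0.1, -2, 0, 0, 0, 0, -0.2],
    [0, -1, 0, 0, 0, 0, -0.2]
  ]
}}

```text
time: 37.77
tool_pos: [0.4827, -0.2391, 0.1586]
tool_rot: [-0.001, -0.064, 0.998, -0.0]
contact_force: [0.8, -0.8, -2.5]
gripper_width: 0.639
grasp_force: 64.6
```

Emit:
{"method": "move_arm", "body": {
  "rows": [
    [0, 0, 1, 0, 0, 0, -0.2],
    [0, 0, 2.5, 0, 0, 0, -0.2],
    [0, 0, 3, 0, 0, 0, -0.2],
    [0, 0, 2.5, 0, 0, 0, -0.2],
    [0, 0, 1.5, 0, 0, 0, -0.2],
    [0, 0, 0.5, 0, 0, 0, -0.2],
    [0, 0, 0, 0, 0, 0, -0.2],
    [0, 0, 0, 0, 0, 0, -0.2],
    [0, 0, 0, 0, 0, 0, -0.2]
  ]
}}

```text
time: 38.52
tool_pos: [0.484, -0.2371, 0.0506]
tool_rot: [0.0, -0.065, 0.998, -0.001]
contact_force: [-0.1, 0.1, -0.7]
gripper_width: 0.633
grasp_force: 64.5
```

Run:
```python
from h import *
go(484.3,-236.6,15.5,97.4)
```

```text
shift cm [-0.04  0.05  3.51] turn [-0.1   0.02  0.03] | pos [ 484.  -237.1   50.6] yaw 97.43 w 0.633 t 38.52 F [-0.1  0.1 -0.7] g 64.5 j6 -2.29
```

Emit:
{"method": "move_arm", "body": {
  "rows": [
    [-0.04, 0.05, 0.7, 0, 0, 0, -0.2],
    [0, 0, 0.9, 0, 0, 0, -0.2],
    [0, 0, 0.8, 0, 0, 0, -0.2],
    [0, 0, 0.5, 0, 0, 0, -0.2],
    [0, 0, 0.3, 0, 0, 0, -0.2],
    [0, 0, 0.2, 0, 0, 0, -0.2],
    [0, 0, 0, 0, 0, 0, -0.2],
    [0, 0, 0, 0, 0, 0, -0.2],
    [0, 0, 0, 0, 0, 0, -0.2]
  ]
}}

```text
time: 39.27
tool_pos: [0.4832, -0.2364, 0.015]
tool_rot: [-0.001, -0.064, 0.998, -0.0]
contact_force: [-0.0, -1.9, -1.3]
gripper_width: 0.633
grasp_force: 64.6
```

Run:
```python
from h import *
go(484.3,-236.6,14.7,97.4)
```

```text
shift cm [-0.11 -0.03  0.03] turn [-0.02 -0.08 -0.  ] | pos [ 483.2 -236.4   15. ] yaw 97.4 w 0.633 t 39.27 F [-0.  -1.9 -1.3] g 64.6 j6 -2.29
```

Emit:
{"method": "move_arm", "body": {
  "rows": [
    [-0.1, -0.03, -0.05, 0, 0, 0, -0.2],
    [0, 0, 0, 0, 0, 0, -0.2],
    [0, 0, 0.05, 0, 0, 0, -0.2],
    [0, 0, 0.04, 0, 0, 0, -0.2],
    [0, 0, 0, 0, 0, 0, -0.2],
    [0, 0, 0, 0, 0, 0, -0.2]
  ]
}}

```text
time: 39.77
tool_pos: [0.4842, -0.2365, 0.0148]
tool_rot: [-0.001, -0.065, 0.998, -0.0]
contact_force: [0.1, 0.3, -1.3]
gripper_width: 0.633
grasp_force: 64.7
```

Emit:
{"method": "move_arm", "body": {
  "rows": [
    [0, 0, 0.04, 0, 0, 0, -0.2],
    [0, 0, 0, 0, 0, 0, -0.2],
    [0, 0, 0, 0, 0, 0, -0.2]
  ]
}}

```text
time: 40.02
tool_pos: [0.4843, -0.2365, 0.0147]
tool_rot: [-0.001, -0.065, 0.998, -0.0]
contact_force: [-2.9, 2.0, 4.0]
gripper_width: 0.637
grasp_force: 65.2
```

Emit:
{"method": "move_arm", "body": {
  "rows": [
    [0, 0, 0, 0, 0, 0, 0.3],
    [0, 0, 0, 0, 0, 0, 0.5],
    [0, 0, 0, 0, 0, 0, 0.6],
    [0, 0, 0, 0, 0, 0, 0.6],
    [0, 0, -0.3, 0, 0, 0, 0.6],
    [0, 0, -1, 0, 0, 0, 0.6],
    [0, 0, -2, 0, 0, 0, 0.6],
    [0, 0, -3, 0, 0, 0, 0.6],
    [0, 0, -3, 0, 0, 0, 0.6],
    [0, 0, -3, 0, 0, 0, 0.6],
    [0, 0, -3, 0, 0, 0, 0.6],
    [0, 0, -2, 0, 0, 0, 0.6],
    [0, 0, -1, 0, 0, 0, 0.6],
    [0, 0, 0, 0, 0, 0, 0.6],
    [0, 0, 0, 0, 0, 0, 0.6]
  ]
}}

```text
time: 41.27
tool_pos: [0.4844, -0.2364, 0.1972]
tool_rot: [-0.001, -0.065, 0.998, -0.0]
contact_force: [-0.1, -0.5, 0.5]
gripper_width: 0.798
grasp_force: 0.0
```

Run:
```python
from h import *
f=shot("wrist",18); sd=shot("side",18); sc=shot("scene",18)
for n,g in(("wrist",f),("side",sd),("scene",sc)):
    roi={"wrist":None,"side":(190,140,420,330),"scene":(190,120,450,245)}[n]
    b=blobs(g,"blue",roi)[0]; print(n,cv2.boundingRect(b),rect(g,b,.05))
for b in blobs(f,"red")[:2]: print("red",cv2.boundingRect(b),rect(f,b,.024))
O=[]
for n,k,roi in(("wrist",1,(490,240,580,310)),("wrist",7,(540,270,610,330)),("scene",1,(380,195,420,230)),("side",1,(280,140,330,180))):
    g=load(n,k)
    for b in blobs(g,"brass",roi,8)[:1]:
        c=cv2.minEnclosingCircle(b)[0]; O.append((g,c)); print(n,k,c,plane(g,c,.045)*1000)
X,m=tri(O); print("disc",(X*1000).round(1),m*1000); go(X[0]*1000,X[1]*1000,170,97.4)
```

```text
wrist (296, 109, 56, 132) (array([ 485.7, -236.2]), (137.7, 54.6), 7.5)
side (272, 260, 66, 44) (array([ 486.5, -240.1]), (139.1, 59.7), 7.7)
scene (240, 146, 21, 40) (array([ 493.2, -235.2]), (141.8, 54.7), 7.1)
wrist 1 (530.5, 285.5) [[657.38924108 208.81184538  45.        ]]
wrist 7 (582.0, 309.5) [[655.6581503  208.41597954  45.        ]]
scene 1 (402.3461608886719, 207.42308044433594) [[660.41640572 207.73464283  45.        ]]
side 1 (304.04998779296875, 157.0) [[656.84375444 208.39560981  45.        ]]
disc [657.9 209.5  43.3] 1.836534131033726
shift cm [-23.05  41.9    2.48] turn [ 0.15 -0.27 -0.  ] | pos [ 483.4 -235.7  194.7] yaw 97.4 w 0.796 t 41.42 F [-0.1  0.5 -0.9] g 0.0 j6 -2.29
```

Emit:
{"method": "move_arm", "body": {
  "rows": [
    [-0.8, 1.5, 0, 0, 0, 0, 0.6],
    [-1.3, 2.4, 0, 0, 0, 0, 0.6],
    [-1.5, 2.7, 0, 0, 0, 0, 0.6],
    [-1.5, 2.7, 0, 0, 0, 0, 0.6],
    [-1.5, 2.7, 0, 0, 0, 0, 0.6],
    [-1.5, 2.7, 0, 0, 0, 0, 0.6],
    [-1.5, 2.7, 0, 0, 0, 0, 0.6],
    [-1.5, 2.7, 0, 0, 0, 0, 0.6],
    [-1.5, 2.7, 0, 0, 0, 0, 0.6],
    [-1.5, 2.7, 0, 0, 0, 0, 0.6],
    [-1.5, 2.7, 0, 0, 0, 0, 0.6],
    [-1.5, 2.7, 0, 0, 0, 0, 0.6],
    [-1.5, 2.7, 0, 0, 0, 0, 0.6],
    [-1.5, 2.7, 0, 0, 0, 0, 0.6],
    [-1.5, 2.7, 0, 0, 0, 0, 0.6],
    [-1, 1.9, 0, 0, 0, 0, 0.6],
    [-0.4, 1, 0, 0, 0, 0, 0.6],
    [0, 0, 1, 0, 0, 0, 0.6],
    [0, 0, 0, 0, 0, 0, 0.6],
    [0, 0, 0, 0, 0, 0, 0.6]
  ]
}}

```text
time: 43.08
tool_pos: [0.6573, 0.2072, 0.1844]
tool_rot: [-0.003, -0.064, 0.998, -0.001]
contact_force: [-0.0, 0.2, 0.6]
gripper_width: 0.802
grasp_force: 0.0
```

Run:
```python
from h import *
f=shot("wrist",19); cv2.imwrite("pics/c19.png",f["img"][60:400,140:500])
b=blobs(f,"brass")[0]; c=cv2.minEnclosingCircle(b)[0]; print(c,plane(f,c,.045)*1000)
X=plane(f,c,.045)[0]*1000; go(X[0],X[1],-6,97.4)
```

```text
(324.30218505859375, 179.2335205078125) [[656.79803494 207.93727158  45.        ]]
shift cm [ 0.    0.1  19.14] turn [-0.04 -0.24 -0.08] | pos [657.7 207.2 185.4] yaw 97.32 w 0.802 t 43.13 F [ 0.6 -0.3  0.2] g 0.0 j6 -1.5
```

View pics/c19.png

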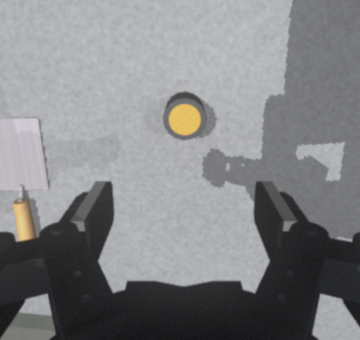

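Emit:
{"method": "move_arm", "body": {
  "rows": [
    [0, 0.1, 2, 0, 0, 0, 0.6],
    [0, 0, 3, 0, 0, 0, 0.6],
    [0, 0, 3, 0, 0, 0, 0.6],
    [0, 0, 2, 0, 0, 0, 0.6],
    [0, 0, 1, 0, 0, 0, 0.6],
    [0, 0, 0, 0, 0, 0, 0.6],
    [0, 0, 0, 0, 0, 0, 0.6],
    [0, 0, 0, 0, 0, 0, 0.6]
  ]
}}

```text
time: 43.8
tool_pos: [0.6598, 0.2095, 0.0794]
tool_rot: [0.001, -0.064, 0.998, 0.0]
contact_force: [-0.1, -0.5, 1.3]
gripper_width: 0.803
grasp_force: 0.0
```

Run:
```python
from h import *
f=shot("wrist",20)
b=blobs(f,"brass")[0]; c=cv2.minEnclosingCircle(b)[0]; X=plane(f,c,.045)[0]*1000; print(X); go(X[0],X[1],-6,97.4)
```

```text
[656.67558393 207.8926615   45.        ]
shift cm [ 0.37 -0.14  8.57] turn [ 0.02  0.15 -0.02] | pos [659.9 209.7  79.7] yaw 97.38 w 0.8 t 43.85 F [-0.3  0.1  1. ] g 0.0 j6 -1.5
```

Emit:
{"method": "move_arm", "body": {
  "rows": [
    [0.3, -0.14, 1, 0, 0, 0, 0.6],
    [0, 0, 2, 0, 0, 0, 0.6],
    [0, 0, 2, 0, 0, 0, 0.6],
    [0, 0, 1.5, 0, 0, 0, 0.6],
    [0, 0, 1, 0, 0, 0, 0.6],
    [0, 0, 0.7, 0, 0, 0, 0.6],
    [0, 0, 0.3, 0, 0, 0, 0.6],
    [0, 0, 0, 0, 0, 0, 0.6],
    [0, 0, 0, 0, 0, 0, 0.6]
  ]
}}

```text
time: 44.6
tool_pos: [0.656, 0.2081, -0.0074]
tool_rot: [-0.0, -0.065, 0.998, 0.0]
contact_force: [0.4, -0.7, 0.9]
gripper_width: 0.801
grasp_force: 0.0
```

Run:
```python
from h import *
go(656.7,207.9,-6,97.4)
```

```text
shift cm [-0.07 -0.02 -0.14] turn [ 0.   -0.02  0.  ] | pos [656.  208.1  -7.4] yaw 97.4 w 0.801 t 44.6 F [ 0.4 -0.7  0.9] g 0.0 j6 -1.5
```

Emit:
{"method": "move_arm", "body": {
  "rows": [
    [-0.06, -0.02, -0.05, 0, 0, 0, 0.4],
    [0, 0, 0, 0, 0, 0, 0.2],
    [0, 0, 0, 0, 0, 0, 0],
    [0, 0, 0, 0, 0, 0, -0.3],
    [0, 0, 0, 0, 0, 0, -0.5],
    [0, 0, 0, 0, 0, 0, -0.5],
    [0, 0, 0, 0, 0, 0, -0.5],
    [0, 0, 0, 0, 0, 0, -0.5]
  ]
}}

```text
time: 45.27
tool_pos: [0.6568, 0.208, -0.0062]
tool_rot: [0.0, -0.065, 0.998, 0.0]
contact_force: [-1.2, -0.1, 5.5]
gripper_width: 0.499
grasp_force: 61.3
```

Run:
```python
from h import *
go(656.7,207.9,-6,97.4)
```

```text
shift cm [ 0.01 -0.   -0.02] turn [ 0.01  0.01 -0.  ] | pos [656.8 208.   -6.2] yaw 97.4 w 0.499 t 45.27 F [-1.2 -0.1  5.5] g 61.3 j6 -1.5
```

Emit:
{"method": "move_arm", "body": {
  "rows": [
    [0, 0, -0.3, 0, 0, 0, -0.5],
    [0, 0, -1, 0, 0, 0, -0.5],
    [0, 0, -2, 0, 0, 0, -0.5],
    [0, 0, -3, 0, 0, 0, -0.5],
    [0, 0, -3, 0, 0, 0, -0.5],
    [0, 0, -2, 0, 0, 0, -0.5],
    [0, 0, -1, 0, 0, 0, -0.5],
    [0, 0, 0, 0, 0, 0, -0.5]
  ]
}}

```text
time: 45.93
tool_pos: [0.6575, 0.2081, 0.1183]
tool_rot: [0.001, -0.065, 0.998, 0.0]
contact_force: [0.8, 1.1, -4.3]
gripper_width: 0.5
grasp_force: 61.6
```

Emit:
{"method": "move_arm", "body": {
  "rows": [
    [0.8, -1.5, 0, 0, 0, 0, -0.5],
    [1.3, -2.4, 0, 0, 0, 0, -0.5],
    [1.5, -2.7, 0, 0, 0, 0, -0.5],
    [1.5, -2.7, 0, 0, 0, 0, -0.5],
    [1.5, -2.7, 0, 0, 0, 0, -0.5],
    [1.5, -2.7, 0, 0, 0, 0, -0.5],
    [1.5, -2.7, 0, 0, 0, 0, -0.5],
    [1.5, -2.7, 0, 0, 0, 0, -0.5],
    [1.5, -2.7, 0, 0, 0, 0, -0.5],
    [1.5, -2.7, 0, 0, 0, 0, -0.5],
    [1.5, -2.7, 0, 0, 0, 0, -0.5],
    [1.5, -2.7, 0, 0, 0, 0, -0.5],
    [1.5, -2.7, 0, 0, 0, 0, -0.5],
    [1.5, -2.7, 0, 0, 0, 0, -0.5],
    [1.2, -2.7, 0, 0, 0, 0, -0.5],
    [0.7, -1.9, 0, 0, 0, 0, -0.5],
    [0.2, -1, 0, 0, 0, 0, -0.5],
    [0, 0, 0, 0, 0, 0, -0.5],
    [0, 0, 0, 0, 0, 0, -0.5],
    [0, 0, 0, 0, 0, 0, -0.5]
  ]
}}

```text
time: 47.6
tool_pos: [0.4895, -0.235, 0.1144]
tool_rot: [-0.002, -0.065, 0.998, 0.001]
contact_force: [0.2, -0.1, -3.8]
gripper_width: 0.497
grasp_force: 62.0
```

Run:
```python
from h import *
f=shot("wrist",21); s=manip.state(); R=rot(s).as_matrix()
for b in blobs(f,"brass")[:1]:
    c=cv2.minEnclosingCircle(b)[0]; X=plane(f,c,s["tool_pos"][2]+.0062+.045)[0]; print("disc in tool",((X-s["tool_pos"])@R*1000).round(1),c)
go(485.4,-236.4,50,97.4)
```

```text
disc in tool [  0.4  -0.  -51.2] (323.4122009277344, 286.7404479980469)
shift cm [ 0.43 -0.1   6.47] turn [ 0.09 -0.16  0.07] | pos [ 489.7 -235.   114.7] yaw 97.47 w 0.497 t 47.65 F [-0.3 -0.4 -4.1] g 62.0 j6 -2.28
```

Emit:
{"method": "move_arm", "body": {
  "rows": [
    [0.4, -0.1, 1, 0, 0, 0, -0.5],
    [0, 0, 1.5, 0, 0, 0, -0.5],
    [0, 0, 1.5, 0, 0, 0, -0.5],
    [0, 0, 1.2, 0, 0, 0, -0.5],
    [0, 0, 0.8, 0, 0, 0, -0.5],
    [0, 0, 0.3, 0, 0, 0, -0.5],
    [0, 0, 0, 0, 0, 0, -0.5],
    [0, 0, 0, 0, 0, 0, -0.5]
  ]
}}

```text
time: 48.32
tool_pos: [0.4863, -0.238, 0.0531]
tool_rot: [-0.001, -0.065, 0.998, -0.0]
contact_force: [0.5, -0.1, -4.2]
gripper_width: 0.503
grasp_force: 62.0
```

Run:
```python
from h import *
go(485.4,-236.4,44.2,97.4)
```

```text
shift cm [0.07 0.17 0.89] turn [-0.02 -0.07  0.01] | pos [ 486.3 -238.    53.1] yaw 97.41 w 0.503 t 48.32 F [ 0.5 -0.1 -4.2] g 62.0 j6 -2.29
```

Emit:
{"method": "move_arm", "body": {
  "rows": [
    [0.06, 0.15, 0.3, 0, 0, 0, -0.5],
    [0, 0, 0.3, 0, 0, 0, -0.5],
    [0, 0, 0.2, 0, 0, 0, -0.5],
    [0, 0, 0.06, 0, 0, 0, -0.5],
    [0, 0, 0, 0, 0, 0, -0.5],
    [0, 0, 0, 0, 0, 0, -0.5]
  ]
}}

```text
time: 48.82
tool_pos: [0.4852, -0.2365, 0.0442]
tool_rot: [-0.001, -0.065, 0.998, -0.0]
contact_force: [0.1, -0.0, -4.8]
gripper_width: 0.498
grasp_force: 62.0
```

Emit:
{"method": "move_arm", "body": {
  "rows": [
    [0, 0, 0.05, 0, 0, 0, -0.5],
    [0, 0, 0, 0, 0, 0, -0.5],
    [0, 0, 0, 0, 0, 0, -0.5]
  ]
}}

```text
time: 49.07
tool_pos: [0.4853, -0.2366, 0.0438]
tool_rot: [-0.001, -0.065, 0.998, -0.0]
contact_force: [0.6, -0.5, -5.0]
gripper_width: 0.5
grasp_force: 62.1
```

Emit:
{"method": "move_arm", "body": {
  "rows": [
    [0, 0, 0.05, 0, 0, 0, -0.5],
    [0, 0, 0, 0, 0, 0, -0.5],
    [0, 0, 0, 0, 0, 0, -0.5]
  ]
}}

```text
time: 49.32
tool_pos: [0.4854, -0.2366, 0.0438]
tool_rot: [-0.001, -0.065, 0.998, -0.0]
contact_force: [-2.2, 0.8, 0.7]
gripper_width: 0.498
grasp_force: 62.3
```

Emit:
{"method": "move_arm", "body": {
  "rows": [
    [0, 0, 0.04, 0, 0, 0, -0.5],
    [0, 0, 0, 0, 0, 0, -0.5],
    [0, 0, 0, 0, 0, 0, -0.5]
  ]
}}

```text
time: 49.57
tool_pos: [0.4854, -0.2366, 0.0437]
tool_rot: [-0.001, -0.065, 0.998, -0.0]
contact_force: [-4.4, 1.5, 5.0]
gripper_width: 0.497
grasp_force: 62.7
```

Seated on the tile; release, rise and check.

Emit:
{"method": "move_arm", "body": {
  "rows": [
    [0, 0, 0, 0, 0, 0, 0.2],
    [0, 0, 0, 0, 0, 0, 0.3],
    [0, 0, 0, 0, 0, 0, 0.4],
    [0, 0, 0, 0, 0, 0, 0.5],
    [0, 0, 0, 0, 0, 0, 0.5],
    [0, 0, -0.3, 0, 0, 0, 0.5],
    [0, 0, -1, 0, 0, 0, 0.5],
    [0, 0, -2, 0, 0, 0, 0.5],
    [0, 0, -3, 0, 0, 0, 0.5],
    [0, 0, -3, 0, 0, 0, 0.5],
    [0, 0, -3, 0, 0, 0, 0.5],
    [0, 0, -3, 0, 0, 0, 0.5],
    [0, 0, -1, 0, 0, 0, 0.5],
    [0, 0, 0, 0, 0, 0, 0.5],
    [0, 0, 0, 0, 0, 0, 0.5],
    [0, 0, 0, 0, 0, 0, 0.5]
  ]
}}

```text
time: 50.9
tool_pos: [0.4845, -0.2358, 0.2035]
tool_rot: [-0.002, -0.065, 0.998, 0.001]
contact_force: [0.2, -1.4, 0.3]
gripper_width: 0.749
grasp_force: 0.0
```

Run:
```python
from h import *
f=shot("wrist",22); sd=shot("side",22)
b=blobs(f,"brass")[0]; c=cv2.minEnclosingCircle(b)[0]; print("disc",plane(f,c,.095)*1000)
for n,g in(("wrist",f),("side",sd)):
    b=blobs(g,"blue",None if n=="wrist" else (190,140,420,330)); print(n,rect(g,np.concatenate(b[:2]),.05))
    for c,z in(("red",.024),("wood",.038),("green",.038)):
        for b in blobs(g,c,None if n=="wrist" else (240,220,380,330))[:1]: print(n,c,rect(g,b,z))
cv2.imwrite("pics/end.png",np.vstack([cv2.resize(sd["img"][200:320,220:400],(450,300),interpolation=2),cv2.resize(f["img"],(450,281))]))
go(485,-236,200,97.4)
```

```text
disc [[ 485.28348898 -236.62236294   95.        ]]
wrist (array([ 486.2, -236.2]), (137.1, 55.3), 7.5)
wrist wood (array([ 500.7, -234.4]), (38.7, 38.6), 7.5)
wrist green (array([ 444.7, -279.1]), (14.8, 11.3), -82.5)
side (array([ 486.7, -240.7]), (139.0, 59.9), 7.0)
side red (array([ 491.6, -262.8]), (70.0, 11.7), 7.3)
side wood (array([ 499.9, -192.3]), (33.1, 32.6), -24.1)
side green (array([ 445.9, -281.7]), (23.6, 13.4), -87.1)
shift cm [-0.06 -0.04  0.3 ] turn [ 0.17 -0.29  0.  ] | pos [ 484.3 -235.6  203. ] yaw 97.4 w 0.752 t 51.0 F [ 0.8  0.1 -0.6] g 0.0 j6 -2.29
```

View pics/end.png

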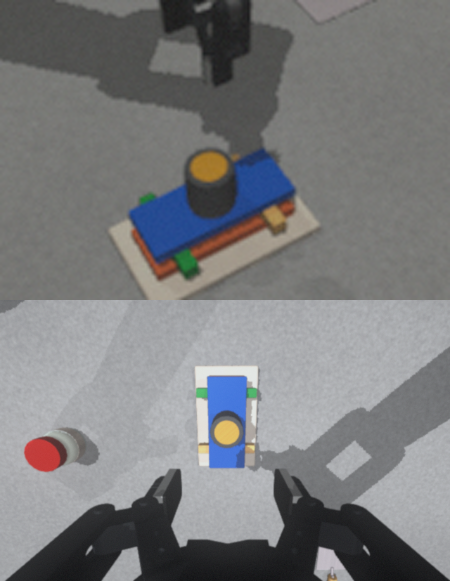

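The picture shows the finished stack on the bat: terracotta tile, both sticks crosswise, blue tile over it, and the weight upright in the middle. The weight's disc measures (485.3, -236.6) mm, which is the bat's centre. The jar is untouched.

```bash
python3 -c "
from plant import manip
print(manip.job_done())"
```

```text
the job is handed in; nothing more can be done
None
```

The drying stack is built on the bat in the order asked, with everything within about 2 mm of its intended position by camera, and it was handed in at about 51 s with the jar, brush pot and spatula left alone.

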